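Dock the hand probe in its stand

TASK

Take the probe with the blue handle out of the glass beaker and dock it in its stand: lower its foot into the stand's well with the probe leaning out in front of the fork, straighten it so that its neck goes into the fork and it stands upright on the floor of the well, let go, and then swing the orange keeper fully shut across the front of the neck. Leave the beaker standing, and do not push away the timer and the pack of slides on the front part of the table.

Things in the scene. Friction and masses are not known exactly. Their poses are not given: they have to be found in the camera images.
- probe_handle (a point): middle of the blue ribbed handle (28 mm diameter, 55 mm long) at the top of the loose hand probe, on the probe's axis, 168 mm above its foot's underside; z runs up the probe. Probe 195 mm long, 0.12 kg, standing upright in the beaker at the start; grasp it here from above, fingers along the probe
- probe_foot (a point): centre of the flat underside of the probe's foot; z runs up the probe. From here up: black foot tapering from 16 mm diameter to 26 mm at 28 mm; steel stem, 26 mm, to 55 mm; white bulb, 40 mm, from 55 to 100 mm; steel neck, 22 mm, from 100 to 140 mm; blue handle, 28 mm, from 140 to 195 mm
- well_mouth (a point): centre of the mouth of the vertical well (34 mm diameter, 25 mm deep) in the top of the docking stand, a fixed grey block 120x130 mm, 35 mm high. Stand's axes: z up, -x to its front (roughly to the robot), -y to the keeper's hinge. The docked bulb stays 10 mm under the fork, so the probe must lean 25 degrees to the front to enter, and straightens once its foot is within 7 mm of the floor
- well_floor (a point): centre of the flat floor of the well, 25 mm below the mouth and 10 mm above the table; same axes as the stand
- keeper (a joint): hinge of the orange keeper, a light bar at the fork's height on a vertical hinge post; 0 = fully shut across the front of the fork (its stop), grows as the bar's free end swings out to the front and round to the hinge's side; 1.57 = pointing straight to the front; starts open; stays where it is left (about 0.5 N at its post moves it)
- keeper_hinge (a point): point on the keeper's vertical hinge axis at the bar's mid-height, 20 mm in front of and 45 mm to the -y side of the well's axis, 124 mm above the table; stand's axes
- keeper_post (a point): the upright orange finger post (12 mm diameter, ball of 17 mm diameter on top) at the free end of the keeper, 100 mm from the hinge axis; this point lies on the post's axis 150 mm above the table; the post's top is 29 mm higher and the bar's top 22 mm lower. Shut, it stands 20 mm in front of and 55 mm to the +y side of the well's axis
- beaker_base (a point): centre of the underside of the loose glass beaker, 55 mm diameter, 69 mm high, floor 2 mm thick, in which the probe stands at the start; z up
- timer_center (a point): centre of a loose cream-coloured timer, 64x64x21 mm, a bystander in the middle of the table's front part (another like it stands at the back)
- slide_pack_center (a point): centre of a loose white pack of slides, 30x78x28 mm, a bystander at the right front
- fork (a point): aluminium fork of the stand over the well, 8 mm thick: centre of its slot on the well's axis at the height of the fork's underside, 120 mm above the table; stand's axes. Slot 30 mm wide, open to the front (-x), prongs end 14 mm in front of this point; it passes the probe's neck but not its bulb. Two steel columns carry it 42 mm behind the axis
Things that resemble listed ones, but are neither listed nor needed, are in the scene too. Of the things that look like the part that bears well_mouth, the smaller one is meant.

How it is judged:
On the way, in this order (a step that is already met when the one before it is completed fails the run):
1. the probe's foot is inside the well with the probe leaning (z of probe_foot in the frame of well_mouth below -0.004 m and horizontal distance between probe_foot and well_mouth below 0.016 m and angle between probe_foot's own z axis and vertical above 0.2 rad), for 0.1 s.
2. the probe stands upright on the floor of the well, the keeper still open (z of probe_foot in the frame of well_floor below 0.005 m and horizontal distance between probe_foot and well_floor below 0.012 m and angle between probe_foot's own z axis and vertical below 0.14 rad and value of joint keeper above 0.4 rad), for 0.2 s.
At the end, for the whole second after the job is handed in: The probe stands in the well, its foot within 5 mm of the well's floor and 12 mm of its centre, within 8 degrees of upright; the keeper is within 0.12 rad of shut; the beaker stands upright (z of probe_foot in the frame of well_floor below 0.005 m and horizontal distance between probe_foot and well_floor below 0.012 m and angle between probe_foot's own z axis and vertical below 0.14 rad and value of joint keeper below 0.12 rad and angle between beaker_base's own z axis and vertical below 0.2 rad); the robot touches nothing.
It fails at once if the beaker is knocked over (angle between beaker_base's own z axis and vertical above 0.6 rad).
It fails at once if the timer is pushed more than 30 mm (distance of timer_center from where it was at the start of the episode above 0.03 m).
It fails at once if the pack of slides is pushed more than 30 mm (distance of slide_pack_center from where it was at the start of the episode above 0.03 m).
It also fails if it takes over 70 s, if anything falls off the work surface, if the arm or the gripper's body presses on something with over 40 N, if the wrist force passes 120 N, or if a joint passes its speed limit or range.

ROBOT

A 6-joint arm with a two-finger parallel gripper is mounted at the origin on a cart in front of the work surface, level with it; the furniture and walls round the work are solid. World frame = base frame: x ahead of the robot, y to its left, z up, the work surface at z = 0. Lengths are in m, angles in rad, forces in N, time in s.
With the tool pointing down it reaches from about 0.35 to 0.85 m from the base axis. Payload 8.1 kg.
Tool frame: the origin (TCP) lies at the centre of the arm's flange, where the gripper is bolted on; the fingertips stand 186 mm ahead of it and the grasp point (between the pads) lies 167 mm ahead of it; x points along the fingers, y is the direction in which the jaws open and shut, and the axes are right-handed (so a half turn about x gives the same grasp; the last joint's range is limited). The gripper opens to 93 mm and grips with 3 to 60 N. Pads are 15 mm wide; open, the fingers measure 128 mm over their backs; the gripper's body (75 mm by 188 mm) begins 65 mm behind the grasp point.
Start: joints at [1.21, 0.13, 1.488, -0, 1.523, -0.085], TCP at [0.163, 0.577, 0.405] pointing down, gripper open.
Joint ranges: [-2.96, 2.96], [-0.89, 2.26], [0.02, 2.5], [-1.34, 4.48], [0, 2.73], [-2.66, 2.66]. Speed limits (rad/s): [2.39, 2.39, 2.79, 3.14, 3.14, 3.14].

INTERFACE

Orientations are given as a unit quaternion [x, y, z, w].
In Python, from station import ctrl, optics gives the robot as it stands.
- The arm moves only by the shell command python3 -m handwheel 'ROWS' [FORCE]. ROWS is JSON, a list of rows, each an object with "travel": the shift along the tool's x, y, z in m, a list of three; "angular": the turn, a rotation vector about the tool's x, y, z in degrees, a list of three; "claw": the opening, from 0 (shut) to 1 (fully open). In form: [{"travel": [tx, ty, tz], "angular": [ax, ay, az], "claw": claw}, ...]. A call has 1 to 20 rows; each row shifts and turns the pose as measured when the row begins, along the tool's axes as they then stand; what a row does not reach is not made up. A row lasts 1/8 s, in which the tool goes at most 62.5 mm and 10.7 degrees, less where a joint would pass 70% of its speed; a pose out of reach is approached as far as the arm can. A call is refused whole if a number of a shift passes 0.0625 or a number of a turn 10.7, either way. A call with a gripper value outside its range is refused whole. The fingers move at their own pace and stop on an object; FORCE is the grip in N (left out, the last holds). Time passes only in rows, so rows that do not move let the fingers close. It gives the time, the measured TCP pose, the force and the opening at its end, in the units of the state.
- ctrl.observe(): the state, without advancing time (a new reading comes with each control period).
- optics.grab_frame(name): name is "scene" or "top"; returns a dict with "frame" (384x512x3 uint8, red, green, blue), "intrinsics" (3x3 intrinsics, pixels), "R" (3x3) and "t" (3): a world point X has camera coordinates R X + t. Camera axes: x right, y down, z forward; pixel columns grow to the right and rows downward; lengths in m; the calibration is good to about 2 mm. A picture is of the moment at which its call begins. There is no depth.
- ctrl.finish_job(): hands the job in, once; it reports no verdict.
The state is a dict: "clock": time; "qpos": joint angles; "joint_velocities": joint speeds; "joint_torque": joint torques, N m; "eef_pos": TCP position; "eef_rot": TCP orientation; "wrist_force": force on the tool from outside, world axes, zero at the start; "torque": the same for the moment, N m; "opening": finger opening in m.
Only numpy, scipy, OpenCV 4.12 (cv2) and the standard library are available. Lean on these libraries where they do the work, as an engineer would, in place of code of your own. Each camera call takes 0.05 s, during which the arm holds its last target.

## Working session

There is one attempt and no reset: what is moved stays moved. The work goes in short steps, Python scripts to look and compute and a shell command to move; the robot and the scene stay as the last step left them, time stands still between calls to the robot, and variables do not carry over. Pictures are saved under pics/ and viewed, and the job is handed in when it is done.

```bash
mkdir -p pics; ls; python3 - <<'E'
from station import ctrl, optics
import cv2
s=ctrl.observe(); print(s)
for n in("scene","top"):
    f=optics.grab_frame(n); cv2.imwrite(f"pics/{n}0.png",f["frame"][:,:,::-1].repeat(1,0)); print(n,f["intrinsics"],f["R"],f["t"])
E
```

```text
pics
{'clock': 0.0, 'qpos': array([ 1.20960345e+00,  1.31152190e-01,  1.48931014e+00, -2.10256915e-06,
        1.52299343e+00, -8.54120896e-02]), 'joint_velocities': array([-7.83588164e-05, -3.93207751e-04, -4.37591352e-04,  1.60947842e-03,
        9.82542455e-04,  1.53401636e-03]), 'joint_torque': array([ 7.81513045e-04, -5.59864211e+01, -4.91756308e+01,  7.67586543e-02,
        3.58091597e-02, -1.66697678e-04]), 'eef_pos': array([0.1632804 , 0.57710817, 0.40367555]), 'eef_rot': array([ 0.09655195,  0.70053989, -0.09783698,  0.7002496 ]), 'wrist_force': array([ 0.10800315,  0.14451598, -0.32944205]), 'torque': array([ 0.00788622, -0.00582205,  0.02320634]), 'opening': 0.09288483183585082}
scene [[429.2430931    0.         256.3506087 ]
 [  0.         429.2430931  192.03173221]
 [  0.           0.           1.        ]] [[ 0.93463041 -0.35504512  0.02022272]
 [-0.13392549 -0.40408842 -0.9048627 ]
 [ 0.32943886  0.84300386 -0.42522292]] [-0.45282828  0.24077873  1.61358013]
top [[364.68852596   0.         248.48871017]
 [  0.         364.68852596 189.83062295]
 [  0.           0.           1.        ]] [[-0.01889908 -0.99968707 -0.01638848]
 [-0.9830228   0.02157114 -0.18221101]
 [ 0.18250751  0.01266663 -0.98312286]] [0.13391644 0.51980869 1.51285199]
```

View pics/scene0.png

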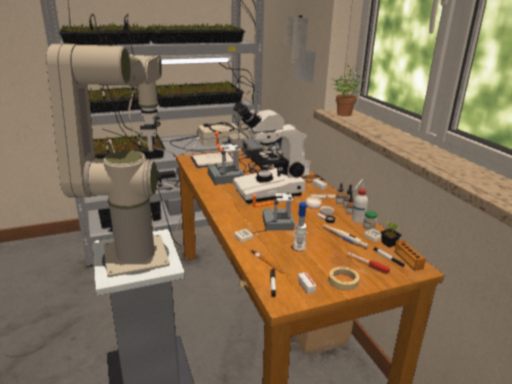

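View pics/top0.png

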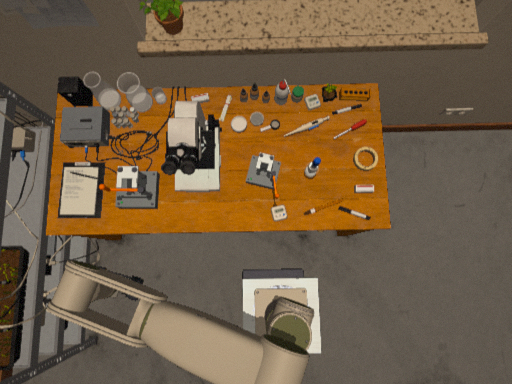

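```bash
cat > h.py <<'E'
from station import ctrl, optics
import cv2, numpy as np
def crop(n,x0,y0,x1,y1,out,k=None,f=None):
    f=f or optics.grab_frame(n); im=f["frame"][y0:y1,x0:x1,::-1]
    k=k or min(800//(x1-x0),600//(y1-y0))
    cv2.imwrite(f"pics/{out}.png",cv2.resize(im,None,fx=k,fy=k,interpolation=cv2.INTER_CUBIC)); print(out,"k",k)
    return f
def ray(f,u,v):
    K,R,t=f["intrinsics"],f["R"],f["t"]; d=R.T@np.linalg.solve(K,[u,v,1.]); return -R.T@t,d
def atz(f,u,v,z):
    c,d=ray(f,u,v); return c+d*(z-c[2])/d[2]
def proj(f,X):
    p=f["intrinsics"]@(f["R"]@np.asarray(X,float)+f["t"]); return p[:2]/p[2]
E
python3 - <<'E'
from h import *
f=optics.grab_frame("top"); g=optics.grab_frame("scene")
crop("top",230,140,340,225,"t1",7,f); crop("top",100,150,180,215,"t2",7,f)
crop("scene",225,175,345,265,"s1",6,g); crop("scene",190,130,280,200,"s2",7,g)
E
```

```text
t1 k 7
t2 k 7
s1 k 6
s2 k 7
```

View pics/t1.png

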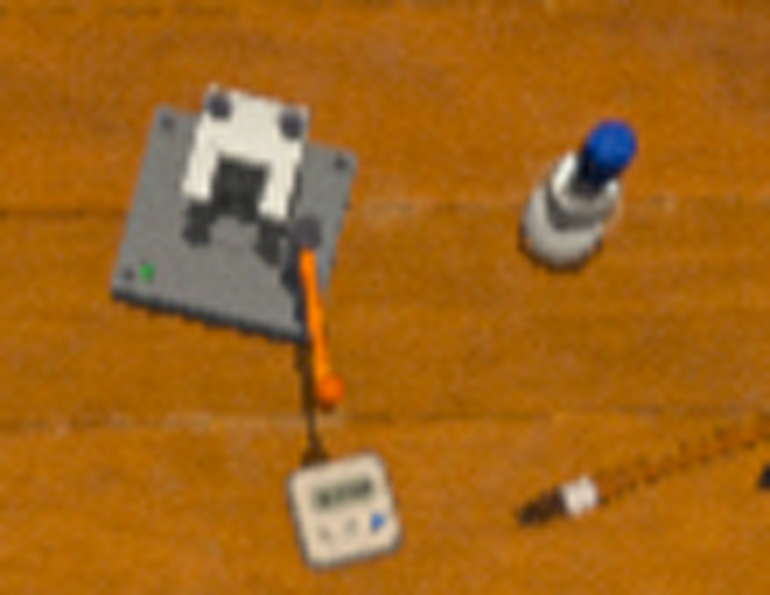

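View pics/t2.png

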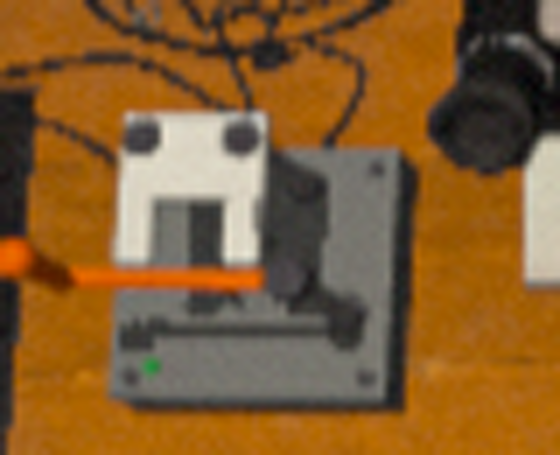

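View pics/s1.png

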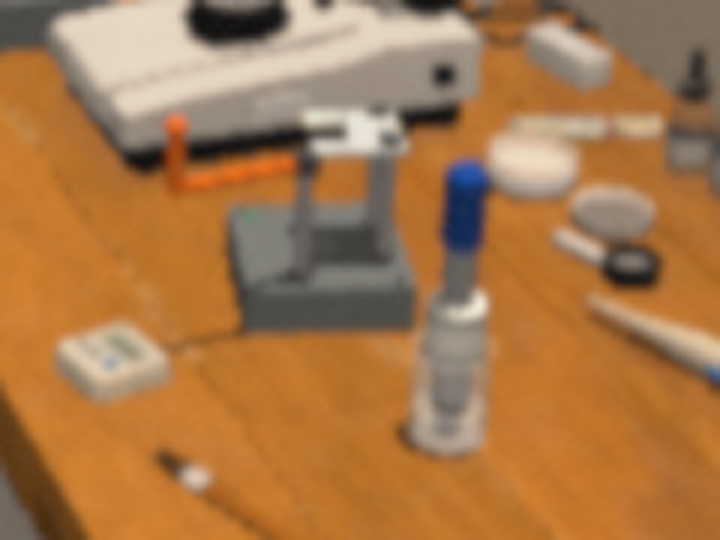

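View pics/s2.png

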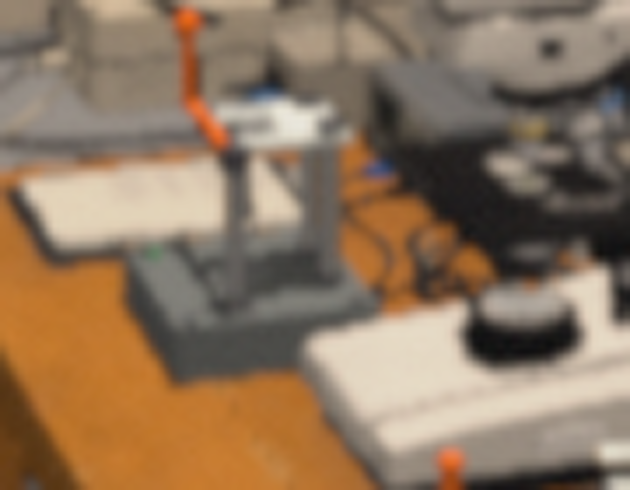

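```bash
python3 - <<'E'
from h import *
f=optics.grab_frame("top"); g=optics.grab_frame("scene")
crop("top",242,148,286,190,"t3",14,f); crop("top",300,150,325,182,"t4",18,f)
crop("scene",260,190,300,232,"s3",14,g); crop("scene",288,196,314,256,"s4",10,g)
E
```

```text
t3 k 14
t4 k 18
s3 k 14
s4 k 10
```

View pics/t3.png

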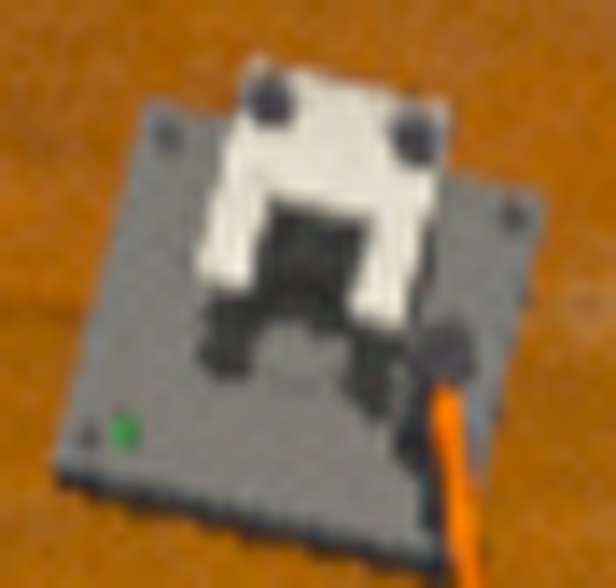

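View pics/t4.png

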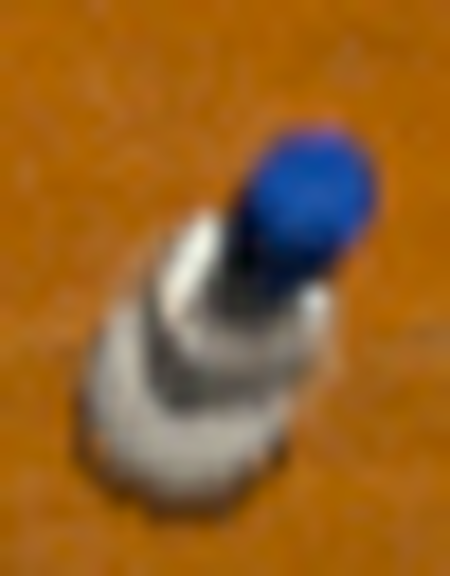

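View pics/s3.png

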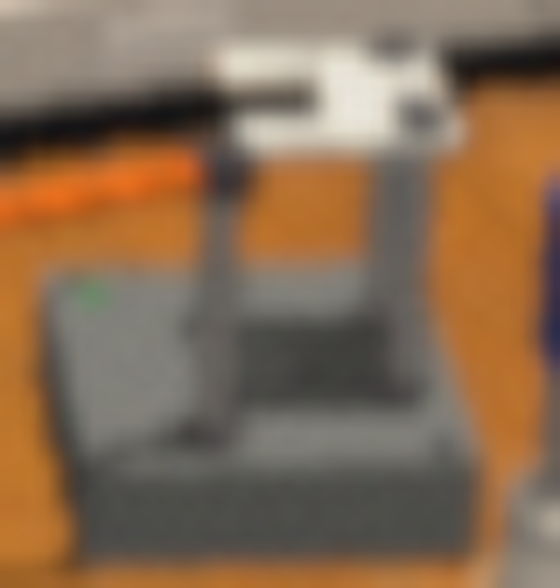

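View pics/s4.png

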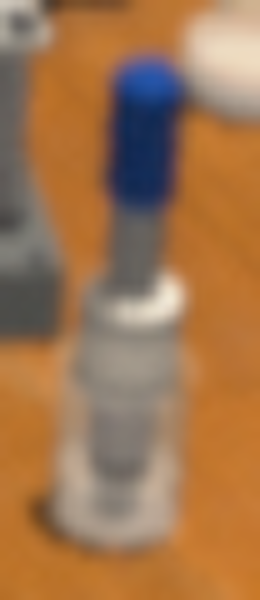

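```bash
cat > fit.py <<'E'
from h import *
from scipy.optimize import least_squares
f=optics.grab_frame("top"); g=optics.grab_frame("scene")
def P(x0,y0,k,p): return np.array([x0+(p[0]+.5)/k-.5,y0+(p[1]+.5)/k-.5])
T=lambda p:P(242,148,14,p); S=lambda p:P(260,190,14,p)
obs=[]
# (cam, pix, fn(bx,slotback) local)
L=lambda x,y,z:(lambda b,s,w:(x,y,z))
obs+=[(f,T((248,292)),L(-.014,.015,.128)),(f,T((350,310)),L(-.014,-.015,.128)),
(f,T((275,195)),lambda b,s,w:(s,.015,.128)),(f,T((370,218)),lambda b,s,w:(s,-.015,.128)),
(f,T((197,276)),lambda b,s,w:(-.014,w,.128)),(f,T((400,330)),lambda b,s,w:(-.014,-w,.128)),
(f,T((150,97)),lambda b,s,w:(b+.06,.065,.035)),(f,T((545,195)),lambda b,s,w:(b+.06,-.065,.035)),(f,T((58,464)),lambda b,s,w:(b-.06,.065,.035)),(f,T((440,550)),lambda b,s,w:(b-.06,-.065,.035)),
(g,S((45,285)),lambda b,s,w:(b-.06,.065,.035)),(g,S((90,468)),lambda b,s,w:(b-.06,-.065,.035)),(g,S((475,455)),lambda b,s,w:(b+.06,-.065,.035)),
(g,S((245,150)),lambda b,s,w:(-.014,-w,.120)),(g,S((218,50)),lambda b,s,w:(-.014,w,.128)),
(f,T((440,345)),L(-.02,-.045,.132))]
def r(p):
    x,y,a,b,s,w=p; c,n=np.cos(a),np.sin(a); o=[]
    for cam,px,fn in obs:
        q=fn(b,s,w); o.append(proj(cam,(x+c*q[0]-n*q[1],y+n*q[0]+c*q[1],q[2]))-px)
    return np.array(o)
if __name__=="__main__":
    s=least_squares(lambda p:r(p).ravel(),[.6,.1,-.2,0,.02,.03],loss="soft_l1",f_scale=.5)
    print(np.round(s.x,4)); print(np.round(r(s.x),2).tolist())
    print("hinge bar ball etc")
    U=lambda p:P(230,140,7,p)
    print("ball centre z.17", atz(f,*U((329,388)),.17))
    V=lambda p:P(225,175,6,p)
    c,d=ray(g,*V((176,122))); print("scene ball z.17",atz(g,*V((176,122)),.17))
    Q=lambda p:P(300,150,18,p); W=lambda p:P(288,196,10,p)
    print("handle top", atz(f,*Q((310,185)),.197)); 
    print("scene handle top", atz(g,*W((148,75)),.197), "bottom of beaker", atz(g,*W((118,525)),0.0),atz(f,*Q((180,425)),0))
    print("timer",atz(f,*U((345,508)),.021), "proj probe axis", )
    print("slides",atz(f,365,188.5,.028))
E
python3 fit.py
```

```text
[ 6.074e-01  5.860e-02 -2.705e-01 -5.000e-04  1.490e-02  3.060e-02]
[[-0.11, -0.39], [-0.29, 0.07], [-0.32, -0.08], [-0.03, 0.0], [-0.16, -0.15], [-0.15, -0.45], [-0.32, 0.18], [0.24, 0.19], [-0.58, -0.15], [1.25, 0.93], [0.03, -0.31], [0.13, 1.07], [1.13, 1.19], [-0.14, 1.53], [-0.08, 0.61], [0.1, 0.48]]
hinge bar ball etc
ball centre z.17 [0.47687183 0.01178142 0.17      ]
scene ball z.17 [0.48070748 0.02721078 0.17      ]
handle top [ 0.60864869 -0.14822163  0.197     ]
scene handle top [ 0.60776612 -0.14864653  0.197     ] bottom of beaker [ 0.60813171 -0.15053577  0.        ] [ 0.60098006 -0.14874159  0.        ]
timer [ 0.42705927 -0.0052446   0.021     ] proj probe axis
slides [ 0.52110794 -0.37989104  0.028     ]
```

```bash
cat > plan.py <<'E'
from h import *
from scipy.spatial.transform import Rotation as Ro
A=-0.2705; SX=np.array([np.cos(A),np.sin(A),0]); SY=np.array([-np.sin(A),np.cos(A),0]); SZ=np.array([0,0,1.])
W0=np.array([.6074,.0586,0])
def st(x,y,z): return W0+SX*x+SY*y+SZ*z
def Rt(th,s=1):  # tool rot for probe leaning th deg to front, tool y = s*SY
    a=np.cos(np.radians(th))*SZ-np.sin(np.radians(th))*SX
    x=-a; y=s*SY; return np.column_stack([x,y,np.cross(x,y)])
def cur():
    o=ctrl.observe(); return o,np.array(o["eef_pos"]),Ro.from_quat(o["eef_rot"]).as_matrix()
def plan(p,R):
    o,q,C=cur(); t=C.T@(p-q); w=np.degrees(Ro.from_matrix(C.T@R).as_rotvec())
    print("travel(tool)",np.round(t,4),"world d",np.round(p-q,4),"rot",np.round(w,2),"rows>=",max(np.linalg.norm(t)/.0625,np.linalg.norm(w)/10.7))
E
python3 - <<'E'
from plan import *
o,q,C=cur(); print(C)
for s in(1,-1): plan(np.array([.608,-.149,.404]),Rt(0,s))
E
```

```text
[[-9.11128461e-05  2.72366521e-01  9.62193572e-01]
 [-2.70167815e-04  9.62193534e-01 -2.72366536e-01]
 [-9.99999959e-01 -2.84769825e-04 -1.40835237e-05]]
travel(tool) [ 0.0007 -0.5777  0.6256] world d [ 4.446e-01 -7.263e-01 -6.000e-04] rot [-0.31 -0.    0.02] rows>= 13.625516180142377
travel(tool) [ 0.0007 -0.5777  0.6256] world d [ 4.446e-01 -7.263e-01 -6.000e-04] rot [1.7969e+02 3.0000e-02 0.0000e+00] rows>= 16.793772925261464
```

```bash
python3 -m handwheel '[{"travel":[0,-0.036,0.039],"angular":[0,0,0],"claw":0.7},{"travel":[0,-0.036,0.039],"angular":[0,0,0],"claw":0.7},{"travel":[0,-0.036,0.039],"angular":[0,0,0],"claw":0.7},{"travel":[0,-0.036,0.039],"angular":[0,0,0],"claw":0.7},{"travel":[0,-0.036,0.039],"angular":[0,0,0],"claw":0.7},{"travel":[0,-0.036,0.039],"angular":[0,0,0],"claw":0.7},{"travel":[0,-0.036,0.039],"angular":[0,0,0],"claw":0.7},{"travel":[0,-0.036,0.039],"angular":[0,0,0],"claw":0.7},{"travel":[0,-0.036,0.039],"angular":[0,0,0],"claw":0.7},{"travel":[0,-0.036,0.039],"angular":[0,0,0],"claw":0.7},{"travel":[0,-0.036,0.039],"angular":[0,0,0],"claw":0.7},{"travel":[0,-0.036,0.039],"angular":[0,0,0],"claw":0.7},{"travel":[0,-0.036,0.039],"angular":[0,0,0],"claw":0.7},{"travel":[0,-0.036,0.039],"angular":[0,0,0],"claw":0.7}]'; python3 -c "
from plan import *
plan(np.array([.608,-.149,.404]),Rt(0))"
```

```text
clock: 2.15
eef_pos: [0.5616, -0.0734, 0.4072]
eef_rot: [0.096, 0.698, -0.094, 0.704]
wrist_force: [0.1, -0.1, 0.7]
opening: 0.0648
travel(tool) [ 0.0034 -0.0605  0.0648] world d [ 0.0464 -0.0756 -0.0032] rot [ 0.06  0.44 -0.27] rows>= 1.4192774410527582
```

```bash
python3 -m handwheel '[{"travel":[0.001,-0.03,0.032],"angular":[0,0.4,-0.2],"claw":0.7},{"travel":[0.001,-0.03,0.032],"angular":[0,0,0],"claw":0.7},{"travel":[0,0,0],"angular":[0,0,0],"claw":0.7}]'; python3 -c "
from plan import *
plan(np.array([.608,-.149,.404]),Rt(0))
crop('top',230,140,340,225,'t5'); crop('scene',270,170,340,260,'s5')"
```

```text
clock: 2.52
eef_pos: [0.6094, -0.1547, 0.4043]
eef_rot: [0.097, 0.7, -0.096, 0.701]
wrist_force: [0.5, 0.3, 0.2]
opening: 0.0648
travel(tool) [ 0.0003  0.0051 -0.0029] world d [-0.0014  0.0057 -0.0003] rot [-0.18  0.01 -0.05] rows>= 0.09390256711084256
t5 k 7
s5 k 6
```

View pics/t5.png

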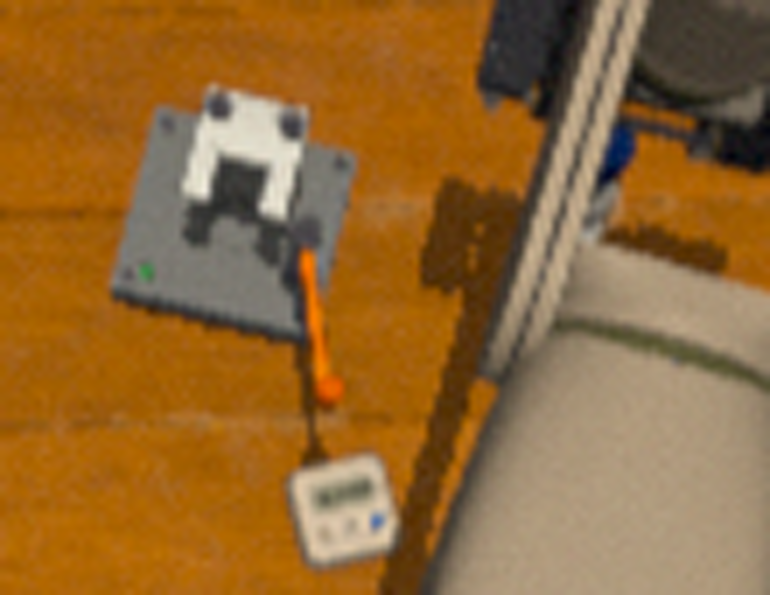

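View pics/s5.png

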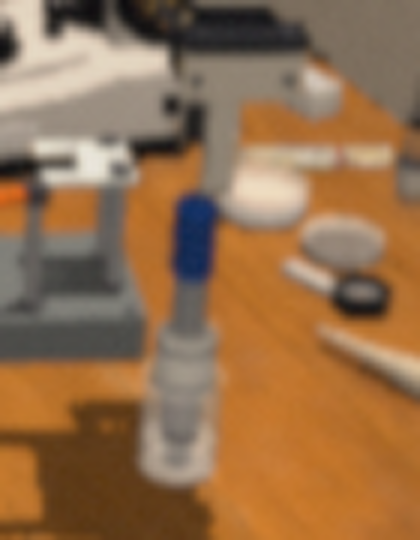

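```bash
python3 -m handwheel '[{"travel":[0,0.005,-0.003],"angular":[0,0,0],"claw":0.7},{"travel":[0,0,0],"angular":[0,0,0],"claw":0.7},{"travel":[0.022,0,0],"angular":[0,0,0],"claw":0.7},{"travel":[0.022,0,0],"angular":[0,0,0],"claw":0.7},{"travel":[0.02,0,0],"angular":[0,0,0],"claw":0.7},{"travel":[0,0,0],"angular":[0,0,0],"claw":0.7}]' 30; python3 -c "
from plan import *
plan(np.array([.608,-.149,.337]),Rt(0))
crop('scene',270,170,340,260,'s6')"
```

```text
clock: 3.38
eef_pos: [0.6063, -0.1406, 0.342]
eef_rot: [0.094, 0.699, -0.093, 0.703]
wrist_force: [-0.1, -0.1, 0.1]
opening: 0.0651
travel(tool) [ 0.005  -0.0077  0.0039] world d [ 0.0017 -0.0084 -0.005 ] rot [ 0.31  0.25 -0.13] rows>= 0.15878797940425754
s6 k 6
```

View pics/s6.png

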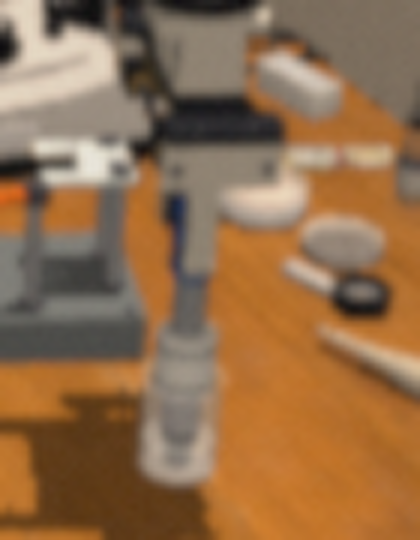

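```bash
python3 -c "
from plan import *
for i in range(4): plan(np.array([.608,-.149,.337]),Rt(0)); optics.grab_frame('top')"; python3 -m handwheel '[{"travel":[0.0,-0.007,0.004],"angular":[0,0.2,0],"claw":0.7},{"travel":[0,0,0],"angular":[0,0,0],"claw":0.7}]'; python3 -c "
from plan import *
for i in range(4): plan(np.array([.608,-.149,.337]),Rt(0)); optics.grab_frame('top')"
```

```text
travel(tool) [ 0.0064 -0.0076  0.0034] world d [ 0.0013 -0.0082 -0.0064] rot [ 0.31  0.36 -0.12] rows>= 0.16832503369006854
travel(tool) [ 0.0075 -0.0074  0.003 ] world d [ 0.001  -0.008  -0.0075] rot [ 0.3   0.46 -0.12] rows>= 0.17520322442358036
travel(tool) [ 0.0081 -0.0073  0.0027] world d [ 0.0008 -0.0078 -0.0081] rot [ 0.29  0.52 -0.11] rows>= 0.17980900152032067
travel(tool) [ 0.0084 -0.0072  0.0026] world d [ 0.0007 -0.0076 -0.0084] rot [ 0.28  0.56 -0.11] rows>= 0.18146302775982548
clock: 3.88
eef_pos: [0.6099, -0.1501, 0.3469]
eef_rot: [0.094, 0.698, -0.094, 0.704]
wrist_force: [-0.4, 0.7, -0.8]
opening: 0.0652
travel(tool) [ 0.0099  0.0005 -0.0022] world d [-0.0019  0.0011 -0.0099] rot [ 0.27  0.48 -0.09] rows>= 0.16185057567620018
travel(tool) [ 0.0098  0.0003 -0.0021] world d [-0.0018  0.0009 -0.0098] rot [ 0.27  0.47 -0.1 ] rows>= 0.16034705283138923
travel(tool) [ 0.0097  0.0001 -0.002 ] world d [-0.0018  0.0007 -0.0097] rot [ 0.28  0.46 -0.11] rows>= 0.15761729802466737
travel(tool) [ 0.0094 -0.     -0.0018] world d [-0.0017  0.0005 -0.0095] rot [ 0.29  0.44 -0.11] rows>= 0.15384460942097836
```

```bash
python3 -m handwheel '[{"travel":[0.010,0.0,-0.002],"angular":[0,0.4,0],"claw":0.7},{"travel":[0,0,0],"angular":[0,0,0],"claw":0.7},{"travel":[0,0,0],"angular":[0,0,0],"claw":0.7}]'; python3 -c "
from plan import *
for i in range(4): plan(np.array([.608,-.149,.337]),Rt(0)); optics.grab_frame('top')"
```

```text
clock: 4.45
eef_pos: [0.6074, -0.1485, 0.3349]
eef_rot: [0.094, 0.701, -0.093, 0.701]
wrist_force: [0.3, 0.3, -0.3]
opening: 0.065
travel(tool) [-0.0021 -0.0003  0.0007] world d [ 0.0006 -0.0005  0.0021] rot [ 0.31 -0.07 -0.12] rows>= 0.03526488520142625
travel(tool) [-0.0022 -0.0003  0.0008] world d [ 0.0007 -0.0005  0.0022] rot [ 0.31 -0.09 -0.12] rows>= 0.037806200761368286
travel(tool) [-0.0021 -0.0003  0.0007] world d [ 0.0006 -0.0005  0.0021] rot [ 0.31 -0.08 -0.12] rows>= 0.035543186583666196
travel(tool) [-0.0019 -0.0003  0.0007] world d [ 0.0006 -0.0005  0.0019] rot [ 0.31 -0.06 -0.12] rows>= 0.03270652533621165
```

Within ~2 mm. Grip.

```bash
python3 -m handwheel '[{"travel":[0,0,0],"angular":[0,0,0],"claw":0.2},{"travel":[0,0,0],"angular":[0,0,0],"claw":0.1},{"travel":[0,0,0],"angular":[0,0,0],"claw":0.1},{"travel":[0,0,0],"angular":[0,0,0],"claw":0.1},{"travel":[0,0,0],"angular":[0,0,0],"claw":0.1}]' 40; python3 -c "
from plan import *
plan(np.array([.608,-.149,.337]),Rt(0))"
```

```text
clock: 5.28
eef_pos: [0.6076, -0.1486, 0.3357]
eef_rot: [0.094, 0.701, -0.093, 0.701]
wrist_force: [0.1, -0.2, -0.1]
opening: 0.0274
travel(tool) [-0.0013 -0.0003  0.0005] world d [ 0.0004 -0.0004  0.0013] rot [ 0.31 -0.   -0.11] rows>= 0.030703365620840223
```

```bash
python3 -m handwheel '[{"travel":[-0.015,0,0],"angular":[0,0,0],"claw":0.1},{"travel":[-0.02,0,0],"angular":[0,0,0],"claw":0.1},{"travel":[-0.02,0,0],"angular":[0,0,0],"claw":0.1},{"travel":[-0.02,0,0],"angular":[0,0,0],"claw":0.1},{"travel":[-0.02,0,0],"angular":[0,0,0],"claw":0.1},{"travel":[-0.02,0,0],"angular":[0,0,0],"claw":0.1},{"travel":[-0.02,0,0],"angular":[0,0,0],"claw":0.1},{"travel":[-0.02,0,0],"angular":[0,0,0],"claw":0.1},{"travel":[-0.02,0,0],"angular":[0,0,0],"claw":0.1},{"travel":[0,0,0],"angular":[0,0,0],"claw":0.1}]'; python3 -c "
from plan import *
plan(st(-.02,0,.54),Rt(0))
crop('scene',250,120,350,260,'s7')"
```

```text
clock: 6.52
eef_pos: [0.606, -0.1485, 0.5324]
eef_rot: [0.093, 0.696, -0.094, 0.705]
wrist_force: [-0.5, -0.7, -1.0]
opening: 0.0271
travel(tool) [-0.0083  0.2003 -0.0728] world d [-0.0179  0.2124  0.0076] rot [ 0.31  0.74 -0.07] rows>= 3.4127552881468812
s7 k 4
```

View pics/s7.png

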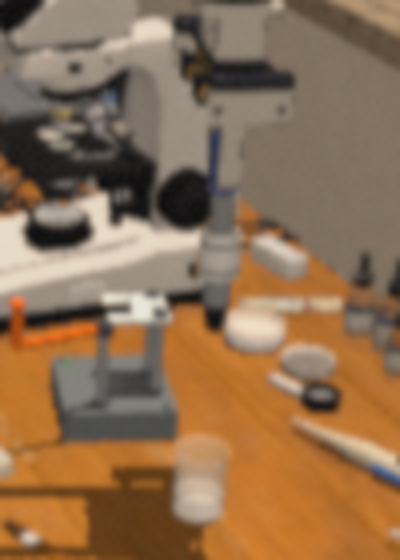

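```bash
python3 -c "
from plan import *
plan(st(-.220,0,.503),Rt(25))
o,q,C=cur();print(q)"
```

```text
travel(tool) [ 0.0252  0.2013 -0.2732] world d [-0.2106  0.2658 -0.028 ] rot [  0.29 -24.36  -0.15] rows>= 5.444785894069575
[ 0.60601868 -0.14843468  0.53096499]
```

```bash
python3 -m handwheel '[{"travel":[0.004,0,-0.028],"angular":[0,-5,0],"claw":0.1},{"travel":[0.004,0,-0.028],"angular":[0,-5,0],"claw":0.1},{"travel":[0.004,0,-0.028],"angular":[0,-5,0],"claw":0.1},{"travel":[0.004,0,-0.028],"angular":[0,-5,0],"claw":0.1},{"travel":[0.004,0,-0.028],"angular":[0,-4,0],"claw":0.1},{"travel":[0,0,0],"angular":[0,0,0],"claw":0.1}]'; python3 -c "
from plan import *
plan(st(-.220,0,.503),Rt(25))
o,q,C=cur();print(q)"
```

```text
clock: 7.32
eef_pos: [0.4736, -0.1123, 0.4745]
eef_rot: [0.072, 0.536, -0.111, 0.834]
wrist_force: [-0.1, -0.0, -0.6]
opening: 0.0275
travel(tool) [-0.0819  0.2013 -0.1118] world d [-0.0782  0.2297  0.0285] rot [ 0.22 -0.45 -0.24] rows>= 3.9094808081703953
[ 0.47358653 -0.11234854  0.47450913]
```

```bash
python3 -m handwheel '[{"travel":[-0.03,0,-0.02],"angular":[0,0,0],"claw":0.1},{"travel":[-0.03,0,-0.03],"angular":[0,0,0],"claw":0.1},{"travel":[-0.015,0.03,-0.03],"angular":[0,0,0],"claw":0.1},{"travel":[0,0.035,-0.015],"angular":[0,0,0],"claw":0.1},{"travel":[0,0.035,-0.01],"angular":[0,0,0],"claw":0.1},{"travel":[0,0.035,0],"angular":[0,0,0],"claw":0.1},{"travel":[0,0.03,0],"angular":[0,0,0],"claw":0.1},{"travel":[0,0.02,0],"angular":[0,0,0],"claw":0.1},{"travel":[0,0,0],"angular":[0,0,0],"claw":0.1},{"travel":[0,0,0],"angular":[0,0,0],"claw":0.1}]'; python3 -c "
from plan import *
plan(st(-.220,0,.503),Rt(25))
o,q,C=cur();print(q)"
```

```text
clock: 8.57
eef_pos: [0.4033, 0.1046, 0.511]
eef_rot: [0.074, 0.537, -0.113, 0.833]
wrist_force: [-0.0, -0.2, -0.8]
opening: 0.0276
travel(tool) [ 0.0028  0.0102 -0.0133] world d [-0.0079  0.0128 -0.008 ] rot [-0.03 -0.63 -0.12] rows>= 0.2723606610063868
[0.40327165 0.10458045 0.51098716]
```

Correct, settle, then verify the probe in hand with images.

```bash
python3 -m handwheel '[{"travel":[0.0,0.010,-0.013],"angular":[0,-0.6,0],"claw":0.1},{"travel":[0,0,0],"angular":[0,0,0],"claw":0.1},{"travel":[0,0,0],"angular":[0,0,0],"claw":0.1}]'; python3 -c "
from plan import *
plan(st(-.220,0,.503),Rt(25))
o,q,C=cur()
f=optics.grab_frame('top');g=optics.grab_frame('scene')
for n,c in(('top',f),('scene',g)):
  for d in (.3337,.3337-.055,.3337-.1,.3337-.14): print(n,d,proj(c,q+C[:,0]*d))
crop('scene',230,120,310,220,'s8',6,g);crop('top',220,130,320,225,'t8',6,f)"
```

```text
clock: 8.95
eef_pos: [0.395, 0.1153, 0.5067]
eef_rot: [0.074, 0.532, -0.115, 0.836]
wrist_force: [-0.4, -0.4, -1.1]
opening: 0.0269
travel(tool) [ 0.0033  0.0021 -0.0018] world d [ 0.0004  0.0021 -0.0037] rot [-0.2   0.   -0.01] rows>= 0.0689472664487569
top 0.3337 [259.5865873  180.08888638]
top 0.2787 [258.2481388  183.22227748]
top 0.2337 [257.07268021 185.97409908]
top 0.19369999999999998 [255.96068137 188.57735745]
scene 0.3337 [261.19845767 180.71758524]
scene 0.2787 [255.81510762 169.58484043]
scene 0.2337 [251.30213085 160.25202381]
scene 0.19369999999999998 [247.20582944 151.78089006]
s8 k 6
t8 k 6
```

View pics/s8.png

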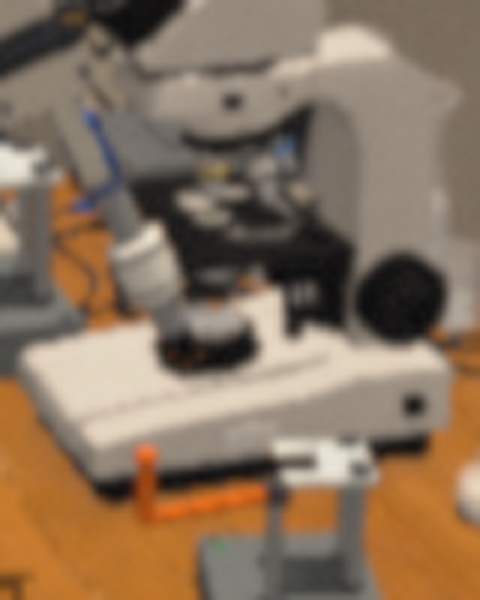

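View pics/t8.png

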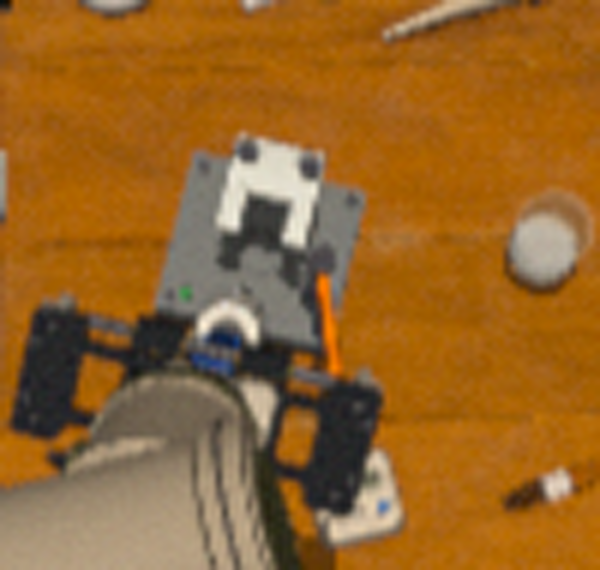

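```bash
cat >> plan.py <<'E'
def foot(th,x,z,y=0,D=.3337):
    R=Rt(th); plan(st(x,y,z)-R[:,0]*D,R)
def where(D=.3337):
    o,q,C=cur(); d=q+C[:,0]*D-W0; print("foot st",np.round([d@SX,d@SY,d[2]],4),"lean",np.round(np.degrees(np.arctan2(C[:,0]@SX,-C[2,0])),2),"side",np.round(np.degrees(np.arcsin(C[:,0]@SY)),2),"F",np.round(o["wrist_force"],1),"t",o["clock"])
E
python3 -c "
from plan import *
where(); foot(25,.0082,.0155)"
python3 -m handwheel '[{"travel":[0.02,0.002,-0.002],"angular":[0,0,0],"claw":0.1},{"travel":[0.03,0,0],"angular":[0,0,0],"claw":0.1},{"travel":[0.03,0,0],"angular":[0,0,0],"claw":0.1},{"travel":[0.03,0,0],"angular":[0,0,0],"claw":0.1},{"travel":[0.02,0,0],"angular":[0,0,0],"claw":0.1},{"travel":[0,0,0],"angular":[0,0,0],"claw":0.1},{"travel":[0,0,0],"angular":[0,0,0],"claw":0.1},{"travel":[0,0,0],"angular":[0,0,0],"claw":0.1}]'
python3 -c "
from plan import *
where(); foot(25,.0082,.0155)"
```

```text
foot st [-0.0788 -0.002   0.2042] lean 25.0 side 0.01 F [ 0.6 -0.2 -1.2] t 9.05
travel(tool) [ 0.2078  0.002  -0.0009] world d [ 0.0844 -0.0213 -0.1887] rot [-0.21 -0.   -0.01] rows>= 3.324943854110934
clock: 10.05
eef_pos: [0.4496, 0.0998, 0.3888]
eef_rot: [0.076, 0.53, -0.116, 0.837]
wrist_force: [0.1, 0.9, -0.6]
opening: 0.0274
foot st [-0.0207 -0.0023  0.087 ] lean 25.25 side 0.02 F [ 0.1  0.9 -0.6] t 10.05
travel(tool) [ 0.0771  0.0024 -0.0029] world d [ 0.0298 -0.0057 -0.0709] rot [-0.49  0.25 -0.02] rows>= 1.2343147678605344
```

```bash

python3 -m handwheel '[{"travel":[0,0.0025,-0.004],"angular":[0,0.2,0],"claw":0.1},{"travel":[0.01,0,0],"angular":[0,0,0],"claw":0.1},{"travel":[0.01,0,0],"angular":[0,0,0],"claw":0.1},{"travel":[0,0,0],"angular":[0,0,0],"claw":0.1},{"travel":[0,0,0],"angular":[0,0,0],"claw":0.1}]'
python3 -c "
from plan import *
where(); foot(25,.0082,.0155);f=optics.grab_frame('top');g=optics.grab_frame('scene')
o,q,C=cur()
for n,c in(('top',f),('scene',g)):
  for d in (.3337,.3337-.055,.3337-.1,.3337-.14): print(n,d,proj(c,q+C[:,0]*d))
crop('scene',240,150,310,235,'s9',7,g);crop('top',225,140,305,200,'t9',9,f)"
```

```text
clock: 10.68
eef_pos: [0.4553, 0.1014, 0.369]
eef_rot: [0.076, 0.531, -0.115, 0.836]
wrist_force: [-0.9, -0.2, -1.1]
opening: 0.0273
foot st [-0.0161  0.0012  0.067 ] lean 25.16 side 0.1 F [-0.9 -0.2 -1.1] t 10.675
travel(tool) [ 0.0569 -0.0007  0.0011] world d [ 0.0241 -0.0073 -0.0511] rot [-0.47  0.16 -0.1 ] rows>= 0.9113421805685975
top 0.3337 [261.96910416 172.68279662]
top 0.2787 [260.85726329 175.2916505 ]
top 0.2337 [259.88753185 177.56705494]
top 0.19369999999999998 [258.97587637 179.70618832]
scene 0.3337 [274.88815494 209.5385339 ]
scene 0.2787 [269.8499297  199.21406039]
scene 0.2337 [265.62979651 190.56604424]
scene 0.19369999999999998 [261.80207568 182.72217058]
s9 k 7
t9 k 9
```

View pics/s9.png

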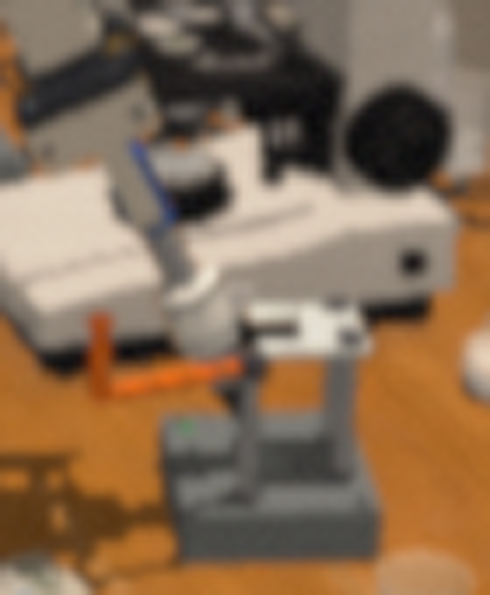

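View pics/t9.png

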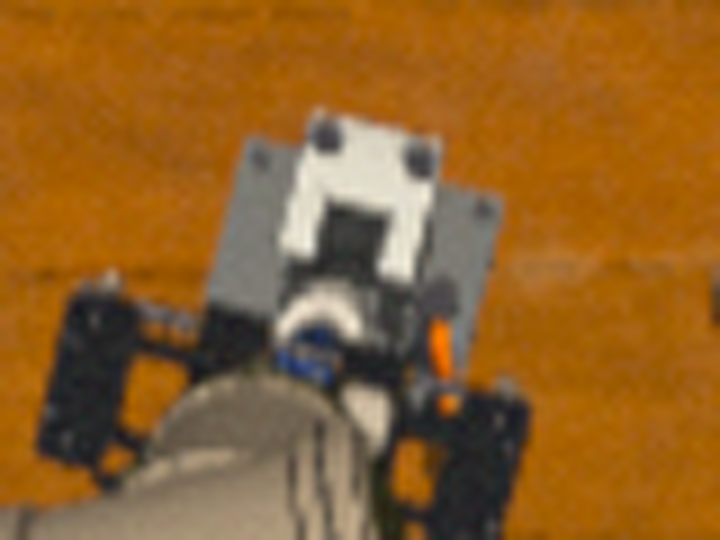

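```bash
cat > ov.py <<'E'
from plan import *
import sys
def overlay(n,x0,y0,x1,y1,k,out,D=.3337,dz=0,dy=0):
    o,q,C=cur(); q=q+C[:,2]*dz+C[:,1]*dy; f=optics.grab_frame(n)
    im=cv2.resize(f["frame"][y0:y1,x0:x1,::-1],None,fx=k,fy=k,interpolation=cv2.INTER_CUBIC)
    def put(X,col):
        u,v=proj(f,X); cv2.circle(im,(int((u-x0+.5)*k),int((v-y0+.5)*k)),1,col,-1)
    for h,r,col in((0,.008,(0,255,255)),(.028,.013,(255,255,0)),(.055,.02,(0,255,0)),(.1,.02,(0,0,255)),(.14,.014,(255,0,255)),(.195,.014,(255,0,0))):
        for a in np.linspace(0,2*np.pi,40,endpoint=False): put(q+C[:,0]*(D-h)+r*(np.cos(a)*C[:,1]+np.sin(a)*C[:,2]),col)
    for a in np.linspace(0,2*np.pi,40): put(st(.017*np.cos(a),.017*np.sin(a),.035),(0,165,255))
    for y in(.015,-.015,.0306,-.0306):
        for z in (.12,.128): put(st(-.014,y,z),(255,255,255))
    cv2.imwrite(f"pics/{out}.png",im)
E
python3 -c "
from ov import *
overlay('top',235,150,290,195,14,'o1'); overlay('scene',245,165,305,235,8,'o2')"
```

```text
(no output)
```

View pics/o1.png

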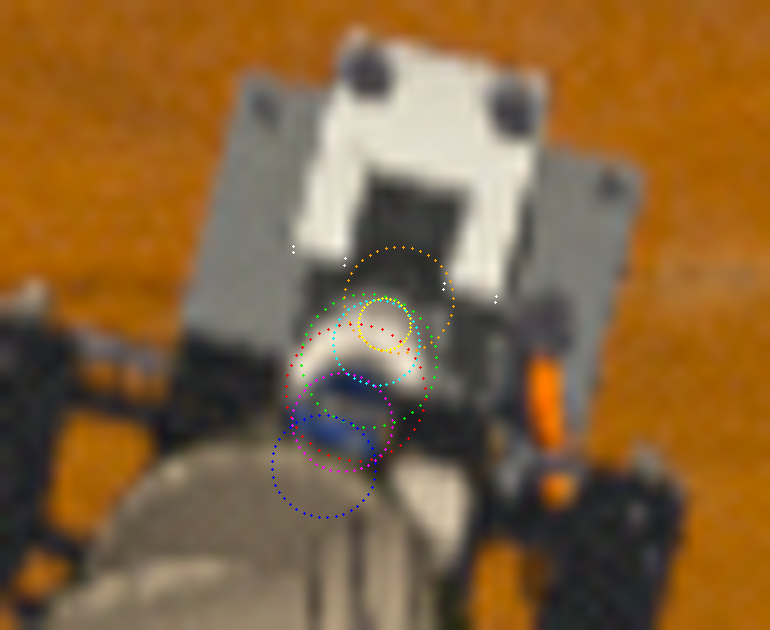

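View pics/o2.png

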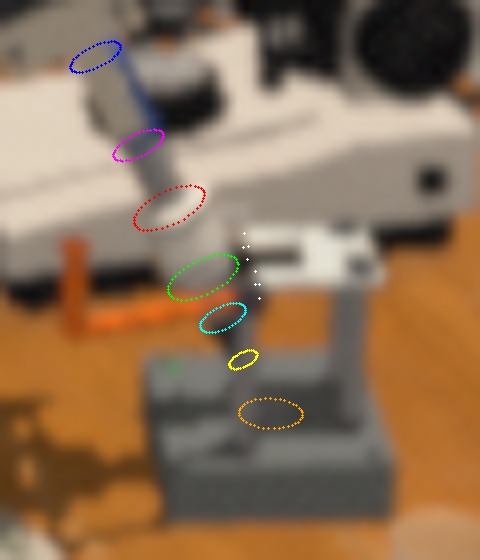

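```bash

python3 -m handwheel '[{"travel":[0.012,0,0],"angular":[0,0,0],"claw":0.1},{"travel":[0.01,0,0],"angular":[0,0,0],"claw":0.1},{"travel":[0.01,0,0],"angular":[0,0,0],"claw":0.1},{"travel":[0,0,0],"angular":[0,0,0],"claw":0.1},{"travel":[0,0,0],"angular":[0,0,0],"claw":0.1}]'
python3 -c "
from plan import *
where(); foot(25,.0082,.0155)"
```

```text
clock: 11.5
eef_pos: [0.4693, 0.0975, 0.3378]
eef_rot: [0.076, 0.531, -0.115, 0.836]
wrist_force: [-0.4, 0.0, -1.1]
opening: 0.0275
foot st [-0.0016  0.0012  0.0358] lean 25.15 side 0.1 F [-0.4  0.  -1.1] t 11.5
travel(tool) [ 0.0225 -0.0007  0.0012] world d [ 0.0101 -0.0034 -0.0199] rot [-0.48  0.15 -0.1 ] rows>= 0.3609537074843872
```

```bash

python3 -m handwheel '[{"travel":[0.008,-0.0005,0.0005],"angular":[0,0,0],"claw":0.1},{"travel":[0.006,0,0],"angular":[0,0,0],"claw":0.1},{"travel":[0.005,0,0],"angular":[0,0,0],"claw":0.1},{"travel":[0,0,0],"angular":[0,0,0],"claw":0.1},{"travel":[0,0,0],"angular":[0,0,0],"claw":0.1}]'
python3 -c "
from ov import *
where(); foot(25,.0082,.0155)
overlay('top',235,150,290,195,14,'o3'); overlay('scene',245,165,305,235,8,'o4')"
```

```text
clock: 12.12
eef_pos: [0.4781, 0.0947, 0.3201]
eef_rot: [0.076, 0.531, -0.115, 0.836]
wrist_force: [-0.5, -0.0, -1.3]
opening: 0.0275
foot st [0.0077 0.0009 0.0181] lean 25.18 side 0.11 F [-0.5 -0.  -1.3] t 12.125
travel(tool) [ 0.0026 -0.0002  0.0004] world d [ 0.0013 -0.0006 -0.0022] rot [-0.48  0.18 -0.11] rows>= 0.04892497722005694
```

View pics/o3.png

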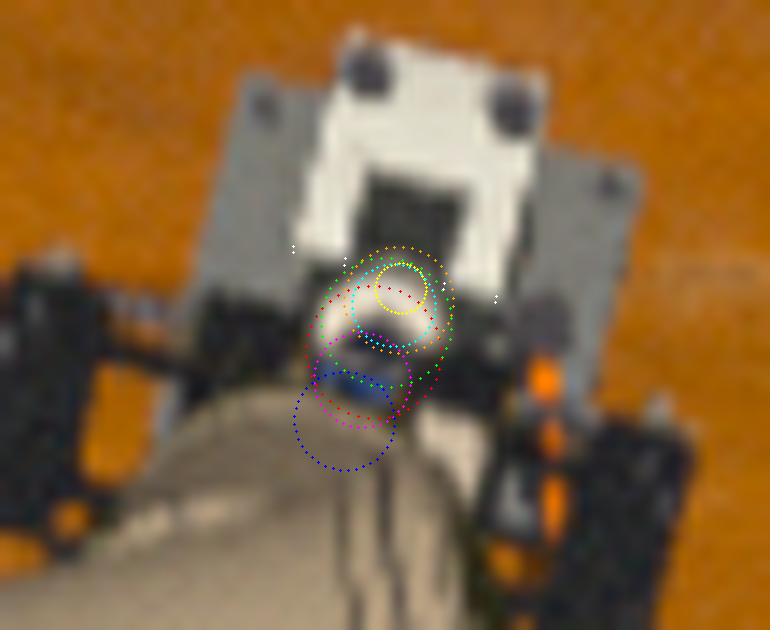

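View pics/o4.png

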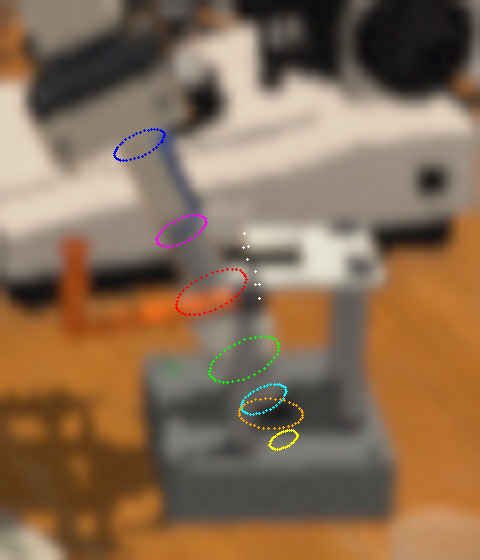

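```bash

python3 -m handwheel '[{"travel":[0.004,0,0],"angular":[0,0,0],"claw":0.1},{"travel":[0,0,0],"angular":[0,0,0],"claw":0.1},{"travel":[0,0,0],"angular":[0,0,0],"claw":0.1}]'
python3 -c "
from ov import *
where(); foot(25,.0082,.0145); foot(20,.007,.0145);foot(0,0,.0105)"
```

```text
clock: 12.6
eef_pos: [0.4793, 0.0945, 0.316]
eef_rot: [0.076, 0.531, -0.115, 0.836]
wrist_force: [-2.1, 0.7, 0.2]
opening: 0.027
foot st [0.0084 0.0011 0.0138] lean 25.09 side 0.12 F [-2.1  0.7  0.2] t 12.6
travel(tool) [-0.0007 -0.0004  0.0006] world d [ 0.0001 -0.0004  0.0009] rot [-0.48  0.09 -0.12] rows>= 0.04673752722167898
travel(tool) [ 0.0001 -0.0001  0.0286] world d [ 0.0249 -0.0073  0.0121] rot [-0.47  5.09 -0.14] rows>= 0.4777709273045647
travel(tool) [0.0309 0.0007 0.1324] world d [ 0.1281 -0.0359  0.0282] rot [-0.44 25.09 -0.23] rows>= 2.345155513852938
```

```bash

python3 -m handwheel '[{"travel":[0,0,0.0135],"angular":[0,2.5,0],"claw":0.1},{"travel":[0,0,0.0135],"angular":[0,2.5,0],"claw":0.1},{"travel":[0,0,0],"angular":[0,0,0],"claw":0.1},{"travel":[0,0,0],"angular":[0,0,0],"claw":0.1}]'
python3 -c "
from ov import *
where(); foot(15,.0055,.0135)"
```

```text
clock: 13.1
eef_pos: [0.5039, 0.0875, 0.3275]
eef_rot: [0.081, 0.567, -0.112, 0.812]
wrist_force: [-0.8, -0.5, -1.4]
opening: 0.0274
foot st [0.0076 0.0011 0.0143] lean 20.17 side 0.17 F [-0.8 -0.5 -1.4] t 13.1
travel(tool) [0.0014 0.0001 0.0279] world d [ 0.0256 -0.0073  0.0083] rot [-0.43  5.17 -0.19] rows>= 0.4849945285685936
```

```bash

python3 -m handwheel '[{"travel":[0.0005,0,0.014],"angular":[0,2.6,0],"claw":0.1},{"travel":[0.0005,0,0.014],"angular":[0,2.5,0],"claw":0.1},{"travel":[0,0,0],"angular":[0,0,0],"claw":0.1},{"travel":[0,0,0],"angular":[0,0,0],"claw":0.1}]'
python3 -c "
from ov import *
where(); foot(10,.0035,.0125)"
```

```text
clock: 13.6
eef_pos: [0.5282, 0.0806, 0.3344]
eef_rot: [0.085, 0.602, -0.108, 0.786]
wrist_force: [-0.4, 0.2, -1.6]
opening: 0.0274
foot st [0.0047 0.001  0.0122] lean 15.09 side 0.16 F [-0.4  0.2 -1.6] t 13.6
travel(tool) [0.0007 0.0001 0.0285] world d [ 0.0267 -0.0075  0.0067] rot [-0.35  5.09 -0.18] rows>= 0.4767331253341179
```

```bash

python3 -m handwheel '[{"travel":[0,0,0.014],"angular":[0,2.6,0],"claw":0.1},{"travel":[0.0003,0,0.014],"angular":[0,2.5,0],"claw":0.1},{"travel":[0,0,0],"angular":[0,0,0],"claw":0.1},{"travel":[0,0,0],"angular":[0,0,0],"claw":0.1}]'
python3 -c "
from ov import *
where(); foot(5,.0015,.0125)
overlay('top',235,150,290,195,14,'o5'); overlay('scene',245,165,305,235,8,'o6')"
```

```text
clock: 14.1
eef_pos: [0.5524, 0.0742, 0.3397]
eef_rot: [0.089, 0.636, -0.104, 0.759]
wrist_force: [0.1, -0.2, -1.8]
opening: 0.0272
foot st [0.0009 0.0011 0.0111] lean 10.02 side 0.14 F [ 0.1 -0.2 -1.8] t 14.1
travel(tool) [-0.     -0.0002  0.0301] world d [ 0.0285 -0.0082  0.0052] rot [-0.25  5.02 -0.16] rows>= 0.4811606362447467
```

View pics/o5.png

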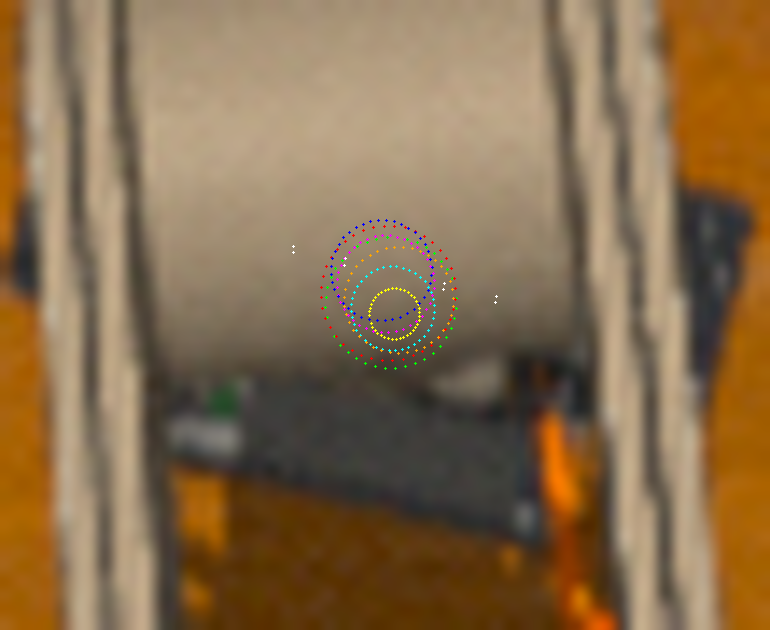

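View pics/o6.png

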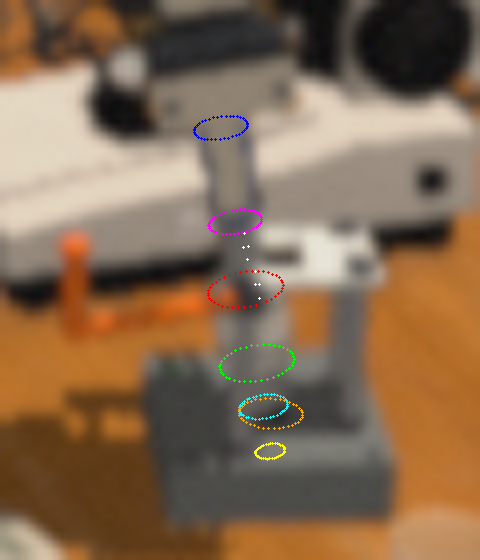

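```bash

python3 -m handwheel '[{"travel":[0,0,0.015],"angular":[0,2.5,0],"claw":0.1},{"travel":[0,0,0.015],"angular":[0,2.5,0],"claw":0.1},{"travel":[0,0,0],"angular":[0,0,0],"claw":0.1},{"travel":[0,0,0],"angular":[0,0,0],"claw":0.1}]'
python3 -c "
from ov import *
where(); foot(0,.0005,.0115)"
```

```text
clock: 14.7
eef_pos: [0.5794, 0.067, 0.3441]
eef_rot: [0.093, 0.669, -0.099, 0.731]
wrist_force: [-1.0, -0.9, -1.2]
opening: 0.0273
foot st [-0.      0.0015  0.0117] lean 5.01 side 0.15 F [-1.  -0.9 -1.2] t 14.7
travel(tool) [ 0.0015 -0.0006  0.0297] world d [ 0.0284 -0.0086  0.0011] rot [-0.16  5.01 -0.16] rows>= 0.4756286325759953
```

```bash

python3 -m handwheel '[{"travel":[0.0005,-0.0005,0.015],"angular":[0,2.5,0],"claw":0.1},{"travel":[0.0005,0,0.015],"angular":[0,2.5,0],"claw":0.1},{"travel":[0,0,0],"angular":[0,0,0],"claw":0.1},{"travel":[0,0,0],"angular":[0,0,0],"claw":0.1}]'
python3 -c "
from ov import *
where(); foot(0,.000,.0105)
overlay('scene',245,165,305,235,8,'o7')"
```

```text
clock: 15.2
eef_pos: [0.6062, 0.0596, 0.3446]
eef_rot: [0.097, 0.7, -0.095, 0.701]
wrist_force: [-0.5, 0.3, -0.7]
opening: 0.0276
foot st [-0.0012  0.0014  0.0109] lean 0.04 side 0.13 F [-0.5  0.3 -0.7] t 15.2
travel(tool) [ 0.0004 -0.0006  0.0015] world d [ 0.0012 -0.001  -0.0004] rot [-0.07  0.04 -0.13] rows>= 0.026278327092721522
```

View pics/o7.png

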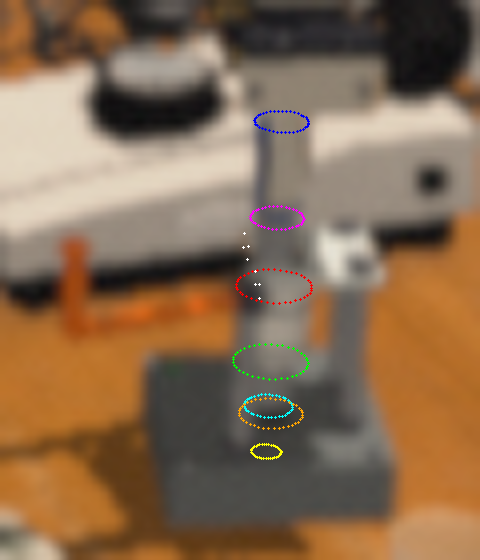

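```bash

python3 -m handwheel '[{"travel":[0.0015,0,0.001],"angular":[0,0,0],"claw":0.1},{"travel":[0.001,0,0],"angular":[0,0,0],"claw":0.1},{"travel":[0,0,0],"angular":[0,0,0],"claw":0.1}]'
python3 -c "
from ov import *
where()"
```

```text
clock: 15.62
eef_pos: [0.6064, 0.0599, 0.344]
eef_rot: [0.096, 0.699, -0.095, 0.702]
wrist_force: [-0.8, -0.2, -1.4]
opening: 0.0273
foot st [0.0001 0.0019 0.0103] lean 0.24 side 0.16 F [-0.8 -0.2 -1.4] t 15.625
```

```bash

python3 -m handwheel '[{"travel":[0.002,0,0],"angular":[0,0,0],"claw":0.1},{"travel":[0.001,0,0],"angular":[0,0,0],"claw":0.1},{"travel":[0,0,0],"angular":[0,0,0],"claw":0.1},{"travel":[0,0,0],"angular":[0,0,0],"claw":0.1}]'
python3 -c "
from ov import *
where()"
```

```text
clock: 16.12
eef_pos: [0.6066, 0.06, 0.3438]
eef_rot: [0.096, 0.698, -0.095, 0.704]
wrist_force: [0.6, -0.5, 0.8]
opening: 0.0278
foot st [0.0015 0.0023 0.0102] lean 0.47 side 0.19 F [ 0.6 -0.5  0.8] t 16.125
```

```bash

python3 -m handwheel '[{"travel":[0,0,0],"angular":[0,0,0],"claw":0.35},{"travel":[0,0,0],"angular":[0,0,0],"claw":0.5},{"travel":[0,0,0],"angular":[0,0,0],"claw":0.6},{"travel":[0,0,0],"angular":[0,0,0],"claw":0.6}]'
python3 -c "
from ov import *
where(); crop('scene',245,165,305,235,'s10',8)"
```

```text
clock: 16.62
eef_pos: [0.6066, 0.06, 0.3432]
eef_rot: [0.096, 0.698, -0.095, 0.704]
wrist_force: [-0.1, -0.1, 0.6]
opening: 0.0543
foot st [0.0014 0.0023 0.0095] lean 0.45 side 0.2 F [-0.1 -0.1  0.6] t 16.625
s10 k 8
```

View pics/s10.png

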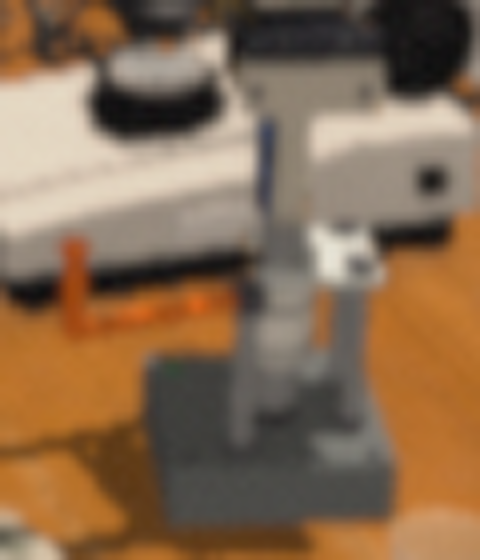

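```bash

python3 -m handwheel '[{"travel":[-0.01,0,0],"angular":[0,0,0],"claw":0.6},{"travel":[-0.02,0,0],"angular":[0,0,0],"claw":0.6},{"travel":[-0.03,0,0],"angular":[0,0,0],"claw":0.6},{"travel":[-0.03,0,0],"angular":[0,0,0],"claw":0.6},{"travel":[-0.03,0,0],"angular":[0,0,0],"claw":0.3},{"travel":[0,0,0],"angular":[0,0,0],"claw":0},{"travel":[0,0,0],"angular":[0,0,0],"claw":0}]'
python3 -c "
from ov import *
where(); crop('scene',245,165,305,235,'s11',8)
o,q,C=cur();print(q,C)"
```

```text
clock: 17.55
eef_pos: [0.6052, 0.0599, 0.4751]
eef_rot: [0.097, 0.695, -0.094, 0.706]
wrist_force: [0.1, 0.2, -0.3]
opening: 0.0302
foot st [0.0022 0.0024 0.1414] lean 0.8 side 0.3 F [ 0.1  0.2 -0.3] t 17.55
s11 k 8
[0.60521092 0.05990814 0.4753317 ] [[ 0.01540629  0.26732943  0.96348203]
 [ 0.00131418  0.96359015 -0.26738044]
 [-0.99988045  0.00538553  0.01449403]]
```

View pics/s11.png

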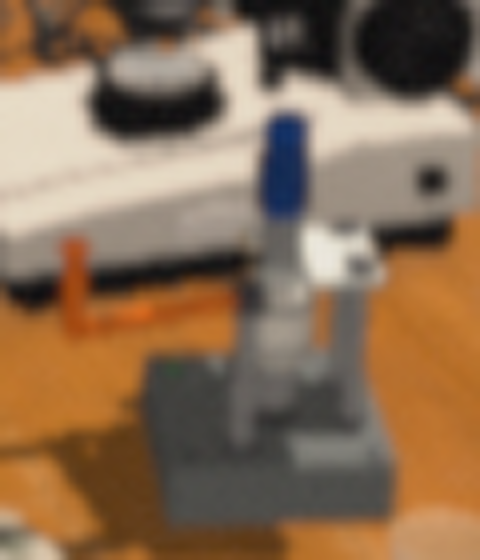

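```bash
python3 -c "
from ov import *
plan(st(-.113,-.12,.46),Rt(0))"
python3 -m handwheel '[{"travel":[0,-0.02,-0.02],"angular":[0,0.5,0],"claw":0},{"travel":[0,-0.025,-0.025],"angular":[0,0.3,0],"claw":0},{"travel":[0,-0.025,-0.025],"angular":[0,0,0],"claw":0},{"travel":[0,-0.025,-0.02],"angular":[0,0,0],"claw":0},{"travel":[0,-0.015,-0.01],"angular":[0,0,0],"claw":0},{"travel":[0,0,0],"angular":[0,0,0],"claw":0},{"travel":[0,0,0],"angular":[0,0,0],"claw":0}]'
python3 -c "
from ov import *
plan(st(-.113,-.12,.46),Rt(0))"
```

```text
travel(tool) [ 0.0131 -0.1208 -0.1107] world d [-0.1388 -0.0867 -0.0153] rot [-0.01  0.83 -0.31] rows>= 2.6298944251010554
clock: 18.48
eef_pos: [0.4749, -0.0209, 0.466]
eef_rot: [0.097, 0.705, -0.094, 0.696]
wrist_force: [0.4, -0.1, -0.6]
opening: 0.0003
travel(tool) [ 0.0061 -0.008  -0.0065] world d [-0.0084 -0.006  -0.006 ] rot [ 0.01 -0.72 -0.19] rows>= 0.19123587108276222
```

```bash

python3 -m handwheel '[{"travel":[0.0,-0.008,-0.006],"angular":[0,-0.7,0],"claw":0},{"travel":[0.04,0,0],"angular":[0,0,0],"claw":0},{"travel":[0.04,0,0],"angular":[0,0,0],"claw":0},{"travel":[0.03,0,0],"angular":[0,0,0],"claw":0},{"travel":[0,0,0],"angular":[0,0,0],"claw":0},{"travel":[0,0,0],"angular":[0,0,0],"claw":0}]'
python3 -c "
from ov import *
plan(st(-.113,-.12,.326),Rt(0));where(.186); crop('scene',225,165,305,235,'s12',8); crop('top',225,150,305,210,'t12',9)"
```

```text
clock: 19.23
eef_pos: [0.4677, -0.0263, 0.3544]
eef_rot: [0.095, 0.699, -0.093, 0.702]
wrist_force: [0.1, -0.0, 0.6]
opening: 0.0004
travel(tool) [ 0.0284 -0.0009 -0.0012] world d [-0.0012 -0.0005 -0.0284] rot [ 0.19  0.2  -0.18] rows>= 0.4543019131025409
foot st [-0.1113 -0.1186  0.1684] lean 0.2 side 0.18 F [ 0.1 -0.   0.6] t 19.225
s12 k 8
t12 k 9
```

View pics/s12.png

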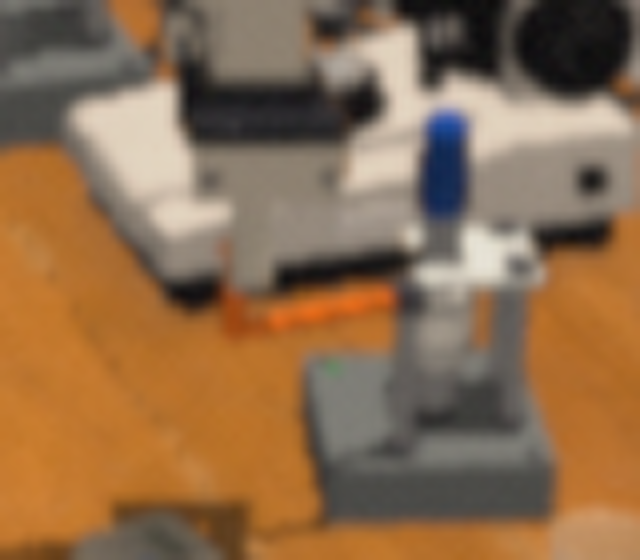

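View pics/t12.png

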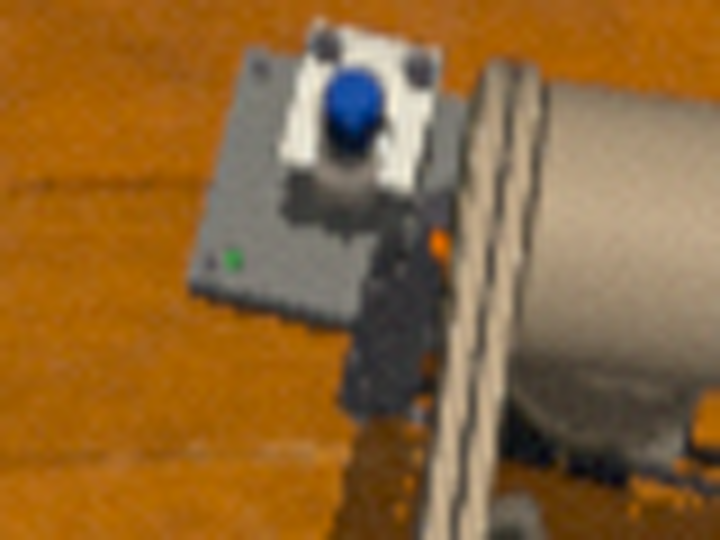

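```bash

python3 -m handwheel '[{"travel":[0.014,0,-0.001],"angular":[0,0,0],"claw":0},{"travel":[0.012,0,0],"angular":[0,0,0],"claw":0},{"travel":[0,0,0],"angular":[0,0,0],"claw":0},{"travel":[0,0,0],"angular":[0,0,0],"claw":0}]'
python3 -c "
from ov import *
plan(st(-.117,-.10,.330),Rt(0));where(.186)"
```

```text
clock: 19.82
eef_pos: [0.4675, -0.0261, 0.3286]
eef_rot: [0.095, 0.698, -0.093, 0.703]
wrist_force: [-0.4, 0.3, 0.3]
opening: 0.0006
travel(tool) [-0.0013  0.019  -0.0048] world d [0.0004 0.0196 0.0014] rot [ 0.19  0.41 -0.2 ] rows>= 0.3148114305246005
foot st [-0.1108 -0.1184  0.1426] lean 0.41 side 0.2 F [-0.4  0.3  0.3] t 19.825
```

```bash

python3 -m handwheel '[{"travel":[0,0.012,-0.003],"angular":[0,0,0],"claw":0},{"travel":[0,0.012,-0.003],"angular":[0,0,0],"claw":0},{"travel":[0,0.012,-0.002],"angular":[0,0,0],"claw":0},{"travel":[0,0.012,0],"angular":[0,0,0],"claw":0},{"travel":[0,0,0],"angular":[0,0,0],"claw":0},{"travel":[0,0,0],"angular":[0,0,0],"claw":0}]'
python3 -c "
from ov import *
where(.186); crop('scene',225,165,305,235,'s13',8); crop('top',225,150,305,210,'t13',9)"
```

```text
clock: 20.58
eef_pos: [0.473, 0.0267, 0.3295]
eef_rot: [0.095, 0.698, -0.093, 0.704]
wrist_force: [-0.3, 0.0, 0.2]
opening: 0.0004
foot st [-0.1195 -0.066   0.1435] lean 0.46 side 0.23 F [-0.3  0.   0.2] t 20.575
s13 k 8
t13 k 9
```

View pics/s13.png

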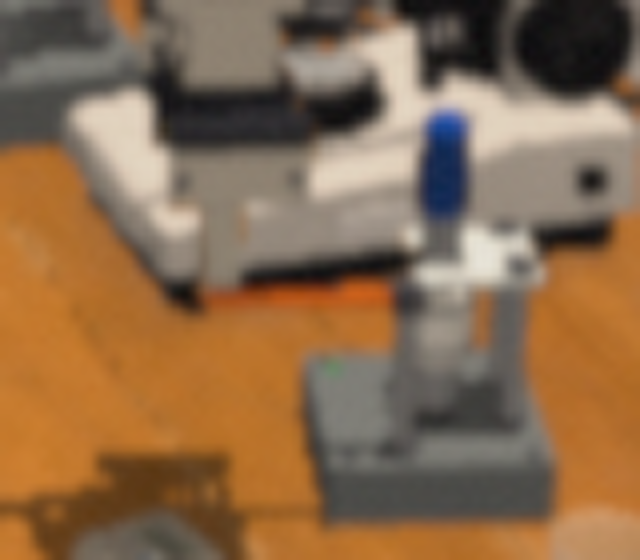

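View pics/t13.png

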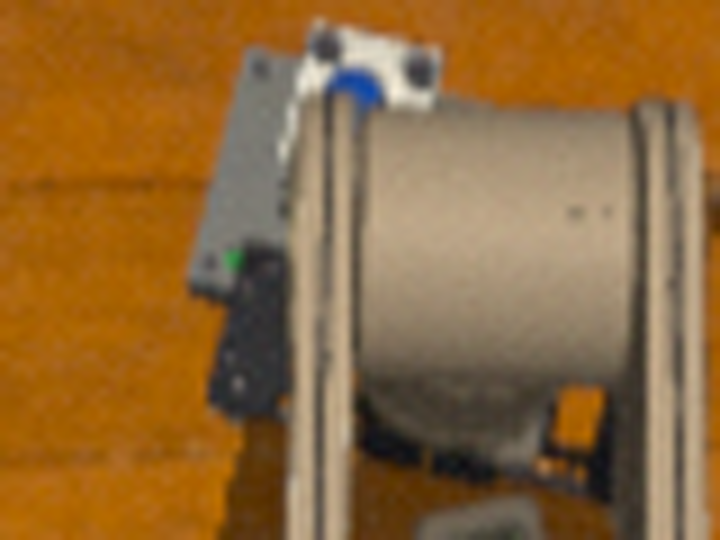

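```bash

python3 -m handwheel '[{"travel":[0,0.013,0.001],"angular":[0,0,0],"claw":0},{"travel":[0,0.013,0.003],"angular":[0,0,0],"claw":0},{"travel":[0,0.013,0.005],"angular":[0,0,0],"claw":0},{"travel":[0,0.013,0.008],"angular":[0,0,0],"claw":0},{"travel":[0,0.006,0.005],"angular":[0,0,0],"claw":0},{"travel":[0,0,0],"angular":[0,0,0],"claw":0},{"travel":[0,0,0],"angular":[0,0,0],"claw":0}]'
python3 -c "
from ov import *
where(.186); crop('scene',225,165,305,235,'s14',8)"
```

```text
clock: 21.55
eef_pos: [0.5125, 0.0801, 0.3296]
eef_rot: [0.095, 0.698, -0.093, 0.704]
wrist_force: [0.2, -0.8, 1.1]
opening: 0.0008
foot st [-0.0958 -0.004   0.1436] lean 0.44 side 0.22 F [ 0.2 -0.8  1.1] t 21.55
s14 k 8
```

View pics/s14.png

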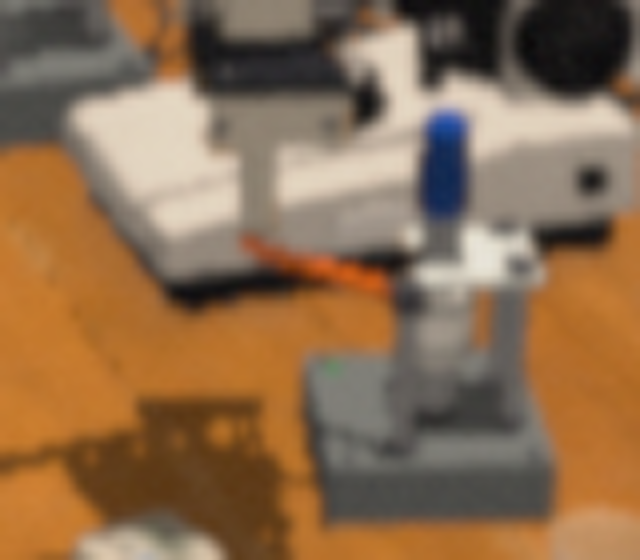

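```bash

python3 -m handwheel '[{"travel":[0,-0.006,0],"angular":[0,0,0],"claw":0},{"travel":[0,-0.002,-0.02],"angular":[0,0,0],"claw":0},{"travel":[0,0,-0.022],"angular":[0,0,0],"claw":0},{"travel":[0,0.02,0],"angular":[0,0,0],"claw":0},{"travel":[0,0.022,0],"angular":[0,0,0],"claw":0},{"travel":[0,0,0],"angular":[0,0,0],"claw":0},{"travel":[0,0,0],"angular":[0,0,0],"claw":0}]'
python3 -c "
from ov import *
where(.186); crop('scene',225,165,305,235,'s15',8)"
```

```text
clock: 22.48
eef_pos: [0.4786, 0.1206, 0.3298]
eef_rot: [0.096, 0.697, -0.095, 0.704]
wrist_force: [0.1, 0.3, 0.4]
opening: 0.0001
foot st [-0.139   0.0259  0.1438] lean 0.52 side 0.17 F [0.1 0.3 0.4] t 22.475
s15 k 8
```

View pics/s15.png

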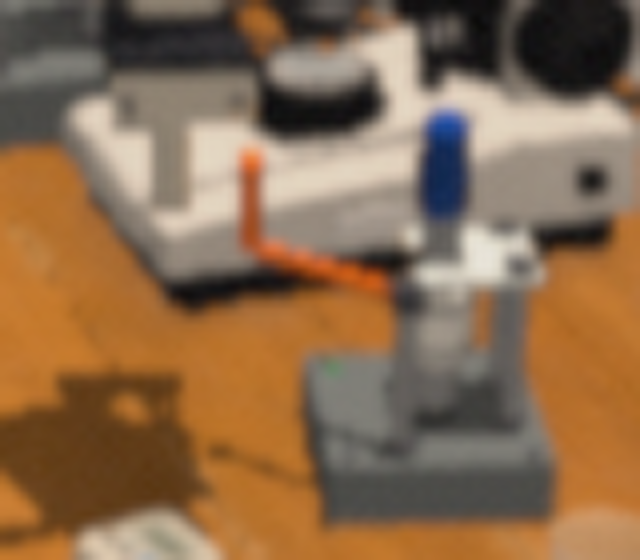

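```bash
python3 -c "
from ov import *
f=optics.grab_frame('top')
for z in(.1,.2,.3): print([np.round(atz(f,u,v,z),3) for u,v in((206,150),(218,120),(221,188))])"
python3 -m handwheel '[{"travel":[0,0.004,0.015],"angular":[0,0,0],"claw":0},{"travel":[0,0.004,0.015],"angular":[0,0,0],"claw":0},{"travel":[0,0.004,0.013],"angular":[0,0,0],"claw":0},{"travel":[0,0.004,0.012],"angular":[0,0,0],"claw":0},{"travel":[0,0,0],"angular":[0,0,0],"claw":0},{"travel":[0,0,0],"angular":[0,0,0],"claw":0}]'
python3 -c "
from ov import *
where(.186); crop('scene',225,165,305,235,'s16',8)"
```

```text
[array([0.688, 0.299, 0.1  ]), array([0.821, 0.248, 0.1  ]), array([0.523, 0.237, 0.1  ])]
[array([0.658, 0.286, 0.2  ]), array([0.782, 0.238, 0.2  ]), array([0.504, 0.228, 0.2  ])]
[array([0.628, 0.273, 0.3  ]), array([0.742, 0.228, 0.3  ]), array([0.485, 0.219, 0.3  ])]
clock: 23.32
eef_pos: [0.5344, 0.1222, 0.3293]
eef_rot: [0.099, 0.701, -0.092, 0.7]
wrist_force: [0.6, 0.3, 1.0]
opening: 0.0003
foot st [-0.0878  0.0436  0.1433] lean -0.14 side 0.54 F [0.6 0.3 1. ] t 23.325
s16 k 8
```

View pics/s16.png

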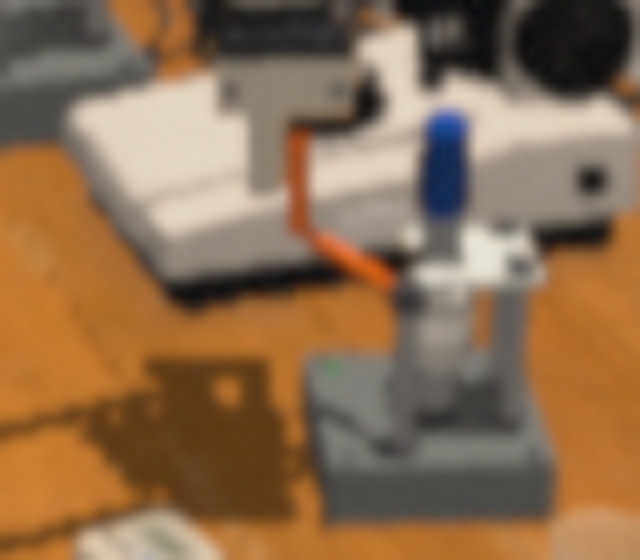

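```bash

python3 -m handwheel '[{"travel":[0,0.003,0.012],"angular":[0,0,0],"claw":0},{"travel":[0,0.003,0.012],"angular":[0,0,0],"claw":0},{"travel":[0,0.001,0.010],"angular":[0,0,0],"claw":0},{"travel":[0,0,0],"angular":[0,0,0],"claw":0},{"travel":[0,0,0],"angular":[0,0,0],"claw":0}]'
python3 -c "
from ov import *
where(.186); crop('scene',225,165,305,235,'s17',8)"
```

```text
clock: 24.0
eef_pos: [0.5715, 0.1192, 0.3295]
eef_rot: [0.099, 0.701, -0.093, 0.7]
wrist_force: [0.8, 0.1, 0.6]
opening: 0.0007
foot st [-0.0511  0.0506  0.1435] lean -0.1 side 0.54 F [0.8 0.1 0.6] t 24.0
s17 k 8
```

View pics/s17.png

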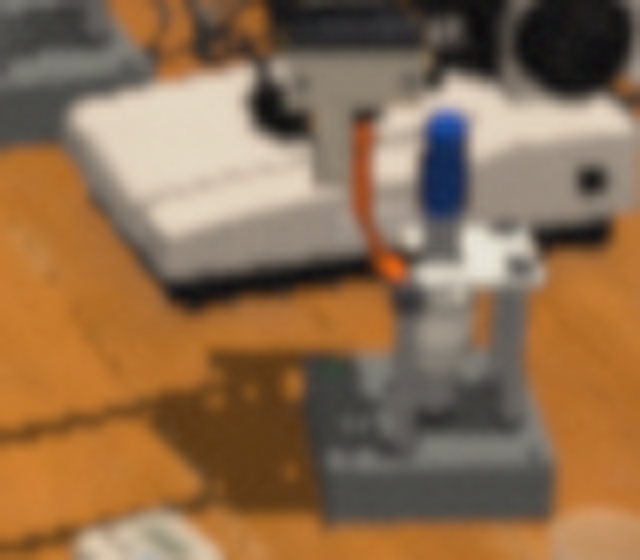

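```bash

python3 -m handwheel '[{"travel":[0,0.001,0.006],"angular":[0,0,0],"claw":0},{"travel":[0,0,0.004],"angular":[0,0,0],"claw":0},{"travel":[0,0,0],"angular":[0,0,0],"claw":0},{"travel":[0,0,0],"angular":[0,0,0],"claw":0}]'
python3 -c "
from ov import *
where(.186); crop('scene',225,165,305,235,'s18',8)"
```

```text
clock: 24.55
eef_pos: [0.5817, 0.1175, 0.3296]
eef_rot: [0.099, 0.701, -0.092, 0.7]
wrist_force: [-0.0, 0.2, -0.4]
opening: 0.0004
foot st [-0.0408  0.0516  0.1436] lean -0.1 side 0.55 F [-0.   0.2 -0.4] t 24.55
s18 k 8
```

View pics/s18.png

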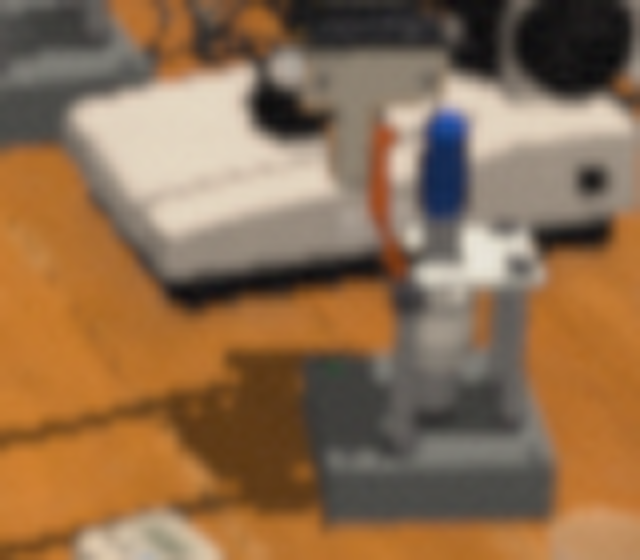

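```bash

for i in 1; do python3 -m handwheel '[{"travel":[0,0,0.004],"angular":[0,0,0],"claw":0},{"travel":[0,0,0.002],"angular":[0,0,0],"claw":0},{"travel":[0,0,0],"angular":[0,0,0],"claw":0},{"travel":[0,0,0],"angular":[0,0,0],"claw":0}]'; done
python3 -c "
from ov import *
where(.186)"
```

```text
clock: 25.1
eef_pos: [0.5851, 0.1169, 0.3293]
eef_rot: [0.099, 0.704, -0.092, 0.697]
wrist_force: [-1.6, 0.7, 0.9]
opening: 0.0006
foot st [-0.0392  0.0519  0.1434] lean -0.66 side 0.49 F [-1.6  0.7  0.9] t 25.1
```

```bash

python3 -m handwheel '[{"travel":[0,0,0.005],"angular":[0,0.5,0],"claw":0},{"travel":[0,0,0.004],"angular":[0,0,0],"claw":0},{"travel":[0,0,0],"angular":[0,0,0],"claw":0}]'
python3 -c "
from ov import *
where(.186); crop('scene',225,165,305,235,'s19',8)"
```

```text
clock: 25.48
eef_pos: [0.5896, 0.1164, 0.3288]
eef_rot: [0.099, 0.714, -0.09, 0.688]
wrist_force: [-3.0, 0.1, 1.8]
opening: 0.0003
foot st [-0.0397  0.0522  0.143 ] lean -2.2 side 0.38 F [-3.   0.1  1.8] t 25.475
s19 k 8
```

View pics/s19.png

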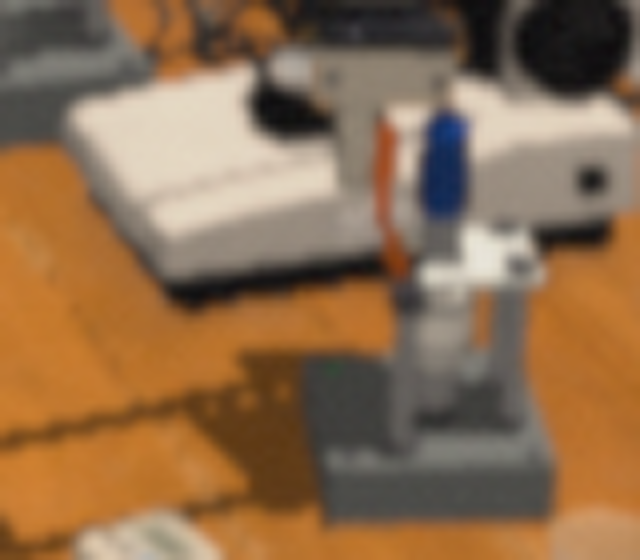

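```bash

python3 -m handwheel '[{"travel":[0,0,-0.01],"angular":[0,0,0],"claw":0},{"travel":[0,0,-0.025],"angular":[0,0,0],"claw":0},{"travel":[0,0,-0.03],"angular":[0,0,0],"claw":0},{"travel":[-0.03,0.02,-0.03],"angular":[0,0,0],"claw":0},{"travel":[-0.04,0.02,-0.03],"angular":[0,0,0],"claw":0},{"travel":[-0.04,0.03,-0.03],"angular":[0,0,0],"claw":0},{"travel":[-0.02,0.04,-0.03],"angular":[0,0,0],"claw":0},{"travel":[0,0.04,-0.03],"angular":[0,0,0],"claw":0},{"travel":[0,0.04,-0.02],"angular":[0,0,0],"claw":0},{"travel":[0,0,0],"angular":[0,0,0],"claw":0},{"travel":[0,0,0],"angular":[0,0,0],"claw":0}]'
python3 -c "
from ov import *
f=optics.grab_frame('top');g=optics.grab_frame('scene')
for n,c in(('top',f),('scene',g)): print(n,'ball at shut',proj(c,st(-.02,.055,.17)),'at .12rad',proj(c,st(-.02-.1*np.sin(.12),-.045+.1*np.cos(.12),.17)),'handle top',proj(c,st(0,0,.205)),proj(c,st(0,0,.11)))
crop('scene',250,170,310,240,'s20',8,g); crop('top',235,145,325,210,'t20',8,f)"
```

```text
clock: 26.9
eef_pos: [0.4116, 0.3655, 0.4739]
eef_rot: [0.102, 0.711, -0.09, 0.69]
wrist_force: [0.1, -0.9, 0.4]
opening: 0.0004
top ball at shut [249.19691597 164.49544803] at .12rad [248.62565194 167.36173361] handle top [263.99366162 160.77450875] [263.41308919 166.72747647]
scene ball at shut [273.27935386 182.4504163 ] at .12rad [270.5258759  182.57170735] handle top [280.08736077 180.00844213] [279.10541326 200.59101737]
s20 k 8
t20 k 8
```

View pics/s20.png

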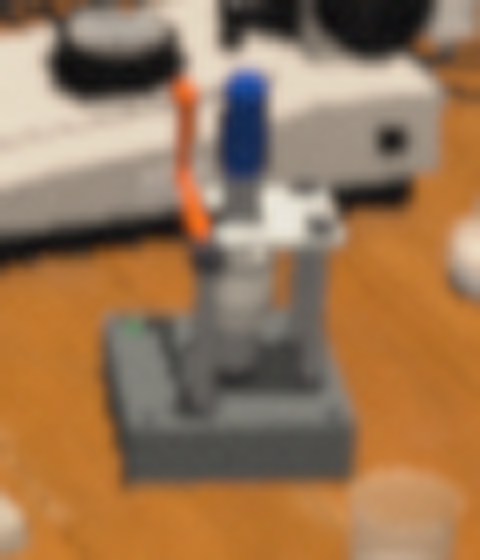

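View pics/t20.png

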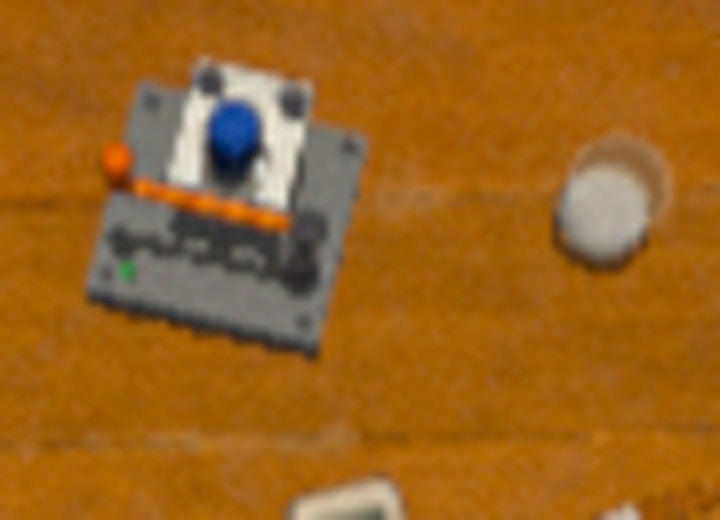

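```bash
python3 -c "
from station import ctrl
print(ctrl.observe()['wrist_force'],ctrl.finish_job())"
```

```text
the job is handed in; nothing more can be done
[0.01151798 0.1751094  0.91748932] None
```

The probe is docked upright in the smaller stand with the keeper shut across its neck, and I handed the job in at about 27 s of the 70 s allowed. `finish_job` gives no verdict, so this rests on my own checks.

- **What I did:** I took the probe by its handle and lifted it out of the beaker. I slid its foot into the well at a 25° lean and straightened it into the fork. Then I let go and pushed the keeper round by its post until it met its stop (about 3 N, fingertip no longer advancing).
- **Probe:** in the last top picture the handle top is at (263.8, 160.8) px, against (264.0, 160.8) predicted for an upright docked probe.
- **Keeper:** in the same picture its ball is at (249.1, 164.5) px, against (249.2, 164.5) predicted for fully shut. At 0.12 rad open it would be at row 167.4.
- **Beaker and bystanders:** the beaker was standing. The front timer was half in the last picture and looked unmoved. I did not look at the slide pack again, but the arm stayed well away from it.
- **Arm:** it was clear of everything at the end.
- **Disagreement:** in the first pictures the scene camera sat about 1 px off the top camera on the stand and put the keeper ball about 15 mm away in y. I trusted the top view, and the fits and contacts agreed with it.

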